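# Scan in the jam jars and put the stock on display

### The job

Check in the new stock and put it on display: first set the taller jar and then the shorter one, each by itself, upright on the round black reading spot with its label facing the scanner window, let go of it for a second, and then stand it on the cork mat. Lean every carton in the rack against the customer side of the wooden backrest (the side away from the robot), side by side, each with its short bottom edge on the counter, tilted back some 10 to 30 degrees so that it rests on the board, and its window facing out to the customers. Leave the bottles and the gift box alone.

Things in the scene. Friction and masses are not known exactly. Their poses are not given: they have to be found in the camera images.
- tall_jar_c (a point): the taller jam jar: a dark glass cylinder 64 mm in diameter and 92 mm high with a heavy glass base and a black lid, about 0.3 kg, standing loose on the counter. A white paper label covers part of one side, and a white paper strip runs from the label up over the lid to its middle. Point at the centre of the jar, half-way up; its x axis points out through the middle of the label, z up
- tall_jar_label (a point): middle of the taller jar's label, on the glass 32 mm from the jar's axis, half-way up
- short_jar_c (a point): the shorter jam jar: a dark glass cylinder 64 mm in diameter and 64 mm high with a heavy glass base and a black lid, about 0.3 kg, standing loose on the counter. A white paper label covers part of one side, and a white paper strip runs from the label up over the lid to its middle. Point at the centre of the jar, half-way up; its x axis points out through the middle of the label, z up
- short_jar_label (a point): middle of the shorter jar's label, on the glass 32 mm from the jar's axis, half-way up
- carton1_c (a point): one of two or three identical flat sweet cartons (absent ones read None): a stiff kraft-card slab 20 mm thick, 75 mm wide, 150 mm tall, about 0.16 kg, at first standing upright on its short edge in a slot of the rack, its top 158 mm above the counter. Point at its centre, half-way up; x axis out through the window face (dark fruit bars behind a window, a blank white label above), y across the 75 mm width, z up towards its top edge. Neighbouring cartons may face opposite ways
- carton1_window (a point): centre of that carton's window face, 10 mm in front of the carton's centre
- carton2_c (a point): one of two or three identical flat sweet cartons (absent ones read None): a stiff kraft-card slab 20 mm thick, 75 mm wide, 150 mm tall, about 0.16 kg, at first standing upright on its short edge in a slot of the rack, its top 158 mm above the counter. Point at its centre, half-way up; x axis out through the window face (dark fruit bars behind a window, a blank white label above), y across the 75 mm width, z up towards its top edge. Neighbouring cartons may face opposite ways
- carton2_window (a point): centre of that carton's window face, 10 mm in front of the carton's centre
- carton3_c (a point): one of two or three identical flat sweet cartons (absent ones read None): a stiff kraft-card slab 20 mm thick, 75 mm wide, 150 mm tall, about 0.16 kg, at first standing upright on its short edge in a slot of the rack, its top 158 mm above the counter. Point at its centre, half-way up; x axis out through the window face (dark fruit bars behind a window, a blank white label above), y across the 75 mm width, z up towards its top edge. Neighbouring cartons may face opposite ways
- carton3_window (a point): centre of that carton's window face, 10 mm in front of the carton's centre
- rack: fixed dark wooden stock rack, 90 mm by 190 mm by 48 mm high, with three slots 24 mm wide at 55 mm pitch along its y axis, each cut across the rack along its x axis; slot floors 8 mm above the counter. Either to the robot's left or its right. Origin at the middle of its underside, z up
- backrest: fixed wooden display backrest: an upright board 280 mm long (its y axis), 16 mm thick (x), 80 mm high, standing on the counter on the side opposite the rack. Origin at the middle of the board's underside; x axis horizontal, away from the robot, towards the customers: its customer face lies 8 mm from the origin along +x. Two small feet, 50 mm high, reach 38 mm behind it on the robot's side
- scanner: fixed black label scanner block, 60 by 60 mm, 90 mm high. Origin at the middle of its underside; its glass window is on the face towards the robot, 30 mm from the origin along -x; +x points out of its back. A jar's label faces the window when the jar's x axis points the same way as the scanner's +x
- scan_spot (a point): centre of the black rubber reading spot, a flat disc 72 mm across (1 mm thin) on the counter in front of the scanner window, 105 mm from the scanner's origin along its -x
- mat: thin flat cork display mat on the counter near the robot, 120 mm (x) by 220 mm (y), about 1 mm thick. Origin at its middle on the counter
- bottle1: bystander, to be left alone: a larger bottle of red liqueur, 49 mm across, 131 mm high, standing beyond the work. Origin at the centre of its underside
- bottle2: bystander, to be left alone: a smaller bottle of red liqueur, 44 mm across, 118 mm high, standing beyond the work. Origin at the centre of its underside
- giftbox: bystander, to be left alone: a lilac gift box 90 by 90 by 45 mm, standing beyond the work. Origin at the centre of its underside

How it is judged:
By the outcome, as a careful person would: the job done as asked, in the order asked, and still so for the second after the job is handed in, with the robot touching nothing.
Of carton1, carton2, carton3 only 2 to 3 are there at a start; the rules pass over those that are not, and their reading is None.
At some moment in a run one of tall_jar, short_jar may be knocked a few centimetres aside while the robot is not near it.
It also fails if it takes over 210 s, if anything falls off the work surface, if the arm or the gripper's body presses on something with over 40 N, if the wrist force passes 120 N, or if a joint passes its speed limit or range.

### The arm

A 6-joint arm with a two-finger parallel gripper is mounted at the origin on the work surface. World frame = base frame: x ahead of the robot, y to its left, z up, the work surface at z = 0. Lengths are in m, angles in rad, forces in N, time in s.
With the tool pointing down it reaches from about 0.35 to 0.85 m from the base axis. Payload 8.1 kg.
Tool frame: the origin (TCP) lies at the very end of the fingers, on their centre line; the grasp point (between the pads) lies 19 mm behind it (manip.grip_depth is the distance from the TCP to the grasp point, in m); z points along the fingers, y is the direction in which the jaws open and shut (so a half turn about z gives the same grasp; the last joint's range is limited). The gripper opens to 93 mm and grips with 3 to 60 N. Pads are 15 mm wide; open, the fingers measure 128 mm over their backs; the gripper's body (75 mm by 188 mm) begins 65 mm behind the grasp point.
Start: joints at [1.069, 0.13, 1.488, -0, 1.523, -0.085], TCP at [0.243, 0.549, 0.219] pointing down, gripper open.
Joint ranges: [-2.96, 2.96], [-0.89, 2.26], [0.02, 2.5], [-1.34, 4.48], [0, 2.73], [-2.66, 2.66]. Speed limits (rad/s): [2.39, 2.39, 2.79, 3.14, 3.14, 3.14].

### API

Orientations are given as a unit quaternion [w, x, y, z].
In Python, from station import manip gives the robot as it stands. The module is installed in compiled form; this text tells all that it offers.
- The arm moves only by the shell command python3 -m inch 'ROWS' [OPENING] [FORCE]. ROWS is JSON, a list of rows, each a list of 4 numbers: the shift along the tool's x, y, z in m, then the turn about the tool's z in degrees. A call has exactly 10 rows; each row is the pose to reach, as a shift and turn from the pose commanded when the call began, along the tool's axes at that moment; what a row does not reach only later rows make up. A row lasts 1/10 s, in which the tool goes at most 50 mm and 8.59 degrees, less where a joint would pass 70% of its speed; a pose out of reach is approached as far as the arm can. A call with a gripper value outside its range is refused whole. OPENING is the gripper's target within -1 to 1 (fully open at 1, half-way at 0, shut at -1), set as the call begins (- or left out, the last holds). The fingers move at their own pace and stop on an object; FORCE is the grip in N (left out, the last holds). Time passes only in rows, so rows that repeat a pose let the fingers close, or fill a call up. It gives the time, the measured TCP pose, the force and the opening at its end, in the units of the state.
- manip.state(): the state, without advancing time (a new reading comes with each control period).
- manip.camera(name): name is "scene" or "top" or "wrist"; returns a dict with "frame" (400x640x3 uint8, red, green, blue), "intrinsics" (3x3 intrinsics, pixels), "T" (4x4, takes a point from camera to world coordinates). Camera axes: x right, y down, z forward; pixel columns grow to the right and rows downward; lengths in m; the calibration is good to about 2 mm. A picture is of the moment at which its call begins. There is no depth.
- manip.hand_in(): hands the job in, once; it reports no verdict.
Trained networks look in a picture, given as the dict that the camera call returned (one of the last four; its "shot" number tells which), for a name from the list of things; names that differ only in an ending like _2 or _b are one class to them, and where a whole thing is asked for, a point or a joint stands for the part that bears it (a point fixed in the world has none). Each returns a list of dicts, best first, with "p" (0 to 1); they miss things now and then, are a little off and sometimes report something else, mostly with a low value. They report only what shows in the picture. A call takes as long as a camera call.
- manip.masks_of(thing, picture): "mask" (400x640 bool, what is visible of it).
- manip.spot_point(thing, picture): "point" ([x, y, z] in m, in world coordinates, good to about 4 mm: a listed point, or the origin of a listed thing).
The state is a dict: "clock": time; "qpos": joint angles; "joint_velocities": joint speeds; "tau": joint torques, N m; "ee_pos": TCP position; "tool_rot": TCP orientation; "contact_force": force on the tool from outside, world axes, zero at the start; "torque": the same for the moment, N m; "gripper_width": finger opening in m.
Only numpy, scipy, OpenCV 4.12 (cv2) and the standard library are available. Lean on these libraries where they do the work, as an engineer would, in place of code of your own. Each camera call takes 0.05 s, during which the arm holds its last target.

## Working session

There is one attempt and no reset: what is moved stays moved. The work goes in short steps, Python scripts to look and compute and a shell command to move; the robot and the scene stay as the last step left them, time stands still between calls to the robot, and variables do not carry over. Pictures are saved under pics/ and viewed, and the job is handed in when it is done.

```bash
mkdir -p pics; ls; cat > h.py <<'E'
import numpy as np, cv2
from station import manip
from scipy.spatial.transform import Rotation as R
def save(name,cam):
    p=manip.camera(cam); cv2.imwrite(f'pics/{name}.png',p['frame'][:,:,::-1]); return p
def pix(p,X):
    T=np.linalg.inv(p['T']); c=T[:3,:3]@np.array(X)+T[:3,3]; u=p['intrinsics']@c; return u[:2]/u[2]
def ray(p,u,v,z):
    d=p['T'][:3,:3]@np.linalg.inv(p['intrinsics'])@np.array([u,v,1.]); o=p['T'][:3,3]; return o+d*(z-o[2])/d[2]
def st():
    s=manip.state(); q=s['tool_rot']; Rm=R.from_quat([q[1],q[2],q[3],q[0]]).as_matrix()
    return s,np.array(s['ee_pos']),Rm
E
python3 - <<'E'
from h import *
np.set_printoptions(precision=4,suppress=True)
s,p,Rm=st(); print(s['clock'],p,Rm,s['gripper_width'])
for cam in ['scene','top']:
    P=save('a_'+cam,cam); print(cam,P['T'].tolist(),P['intrinsics'].tolist())
    for t in ['tall_jar_c','tall_jar_label','short_jar_c','short_jar_label','carton1_c','carton1_window','rack','backrest','scanner','scan_spot','mat','bottle1','bottle2','giftbox']:
        try: print(t,[(round(d['p'],2),np.round(d['point'],4).tolist()) for d in manip.spot_point(t,P)])
        except Exception as e: print(t,e)
E
```

```text
pics
0.0 [0.2426 0.5481 0.2176] [[-0.9144  0.4048 -0.0009]
 [ 0.4048  0.9144 -0.0016]
 [ 0.0002 -0.0018 -1.    ]] 0.09304217937751331
scene [[-0.43021664829105705, 0.6812305629799332, -0.5923162631527625, 1.2934789497498833], [0.9026295857552215, 0.31504998306458476, -0.2932632590188588, 0.3055810769965294], [-0.013170666367591203, -0.6608089196076641, -0.7504386086245731, 0.9102119324572088], [0.0, 0.0, 0.0, 1.0]] [[392.79845937150753, 0.0, 322.9682094605088], [0.0, 392.79845937150753, 199.61929402633592], [0.0, 0.0, 1.0]]
tall_jar_c [(0.6, [0.6334, -0.1573, 0.047])]
tall_jar_label [(0.64, [0.6373, -0.1832, 0.0431])]
short_jar_c [(0.62, [0.6301, 0.1521, 0.0336])]
short_jar_label [(0.88, [0.6599, 0.1539, 0.0321])]
carton1_c [(0.74, [0.4812, 0.2405, 0.0842])]
carton1_window [(0.92, [0.4837, 0.2515, 0.0847])]
rack [(0.86, [0.4898, 0.2956, 0.0016])]
backrest [(0.77, [0.4623, -0.3054, -0.0006]), (0.27, [0.806, 0.0143, 0.0021])]
scanner [(0.75, [0.6983, -0.0177, 0.0056])]
scan_spot [(0.71, [0.639, -0.1821, 0.0457]), (0.63, [0.5988, 0.0073, -0.0026]), (0.57, [0.4909, 0.2942, 0.0814])]
mat 
[... 872 characters left out ...]
75, [0.6636, 0.1584, 0.0324])]
carton1_c [(0.86, [0.4846, 0.2384, 0.0822])]
carton1_window [(0.79, [0.4813, 0.25, 0.0815])]
rack [(0.9, [0.4908, 0.2932, -0.0011]), (0.64, [0.6327, -0.1528, 0.0481]), (0.58, [0.4882, 0.3465, 0.0817])]
backrest [(0.71, [0.4607, -0.3029, 0.0031])]
scanner [(0.9, [0.6996, -0.0191, -0.0015]), (0.46, [0.4852, 0.2406, 0.0815]), (0.22, [0.6311, -0.1534, 0.0483])]
scan_spot [(0.81, [0.5973, 0.0032, -0.0]), (0.67, [0.4872, 0.2412, 0.0836])]
mat [(0.56, [0.4455, -0.0012, 0.0])]
bottle1 [(0.69, [0.7466, 0.282, 0.0032]), (0.54, [0.7535, -0.2886, 0.0022])]
bottle2 [(0.69, [0.7466, 0.282, 0.0032]), (0.54, [0.7535, -0.2886, 0.0022])]
giftbox [(0.57, [0.8036, 0.015, 0.0003])]
```

View pics/a_scene.png

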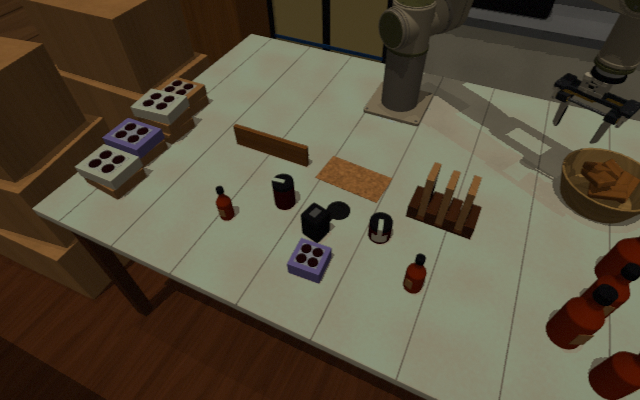

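View pics/a_top.png

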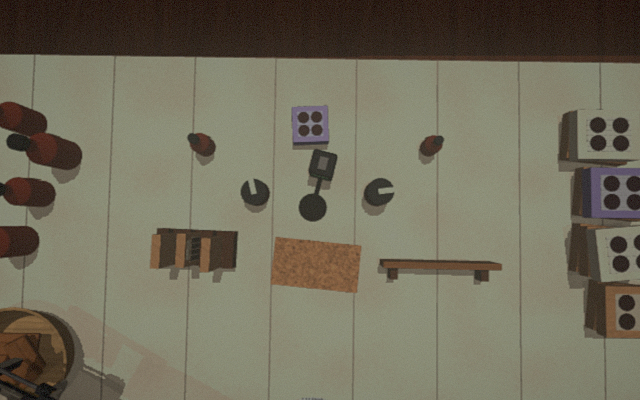

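```bash
python3 - <<'E'
import cv2,numpy as np
f=cv2.imread('pics/a_top.png')
a=cv2.convertScaleAbs(cv2.resize(f[140:240,230:410],None,fx=4.4,fy=4.4,interpolation=cv2.INTER_CUBIC),alpha=1.5)
b=cv2.convertScaleAbs(cv2.resize(f[215:290,140:280],None,fx=5.6,fy=5.6,interpolation=cv2.INTER_CUBIC),alpha=1.5)
cv2.imwrite('pics/a_crop1.png',a);cv2.imwrite('pics/a_crop2.png',b)
f=cv2.imread('pics/a_scene.png')
cv2.imwrite('pics/a_crop3.png',cv2.convertScaleAbs(cv2.resize(f[150:250,390:500],None,fx=5.5,fy=5.5,interpolation=cv2.INTER_CUBIC),alpha=1.5))
E
```

```text
(no output)
```

View pics/a_crop1.png

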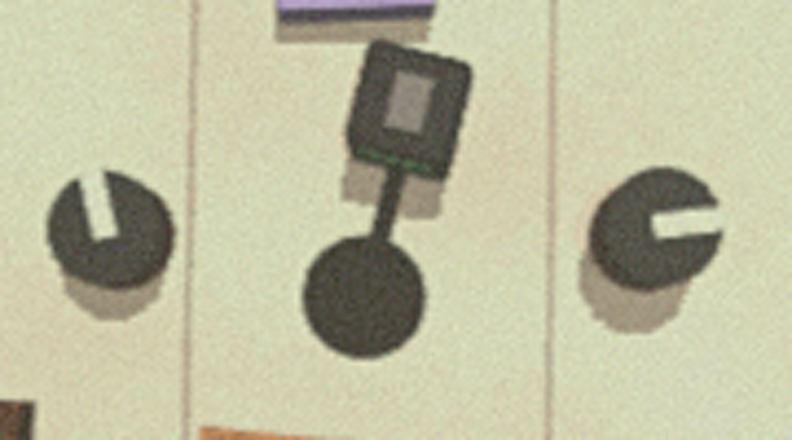

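View pics/a_crop2.png

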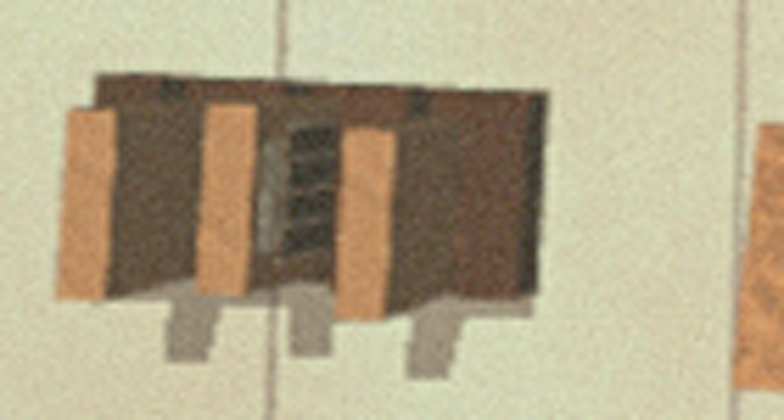

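View pics/a_crop3.png

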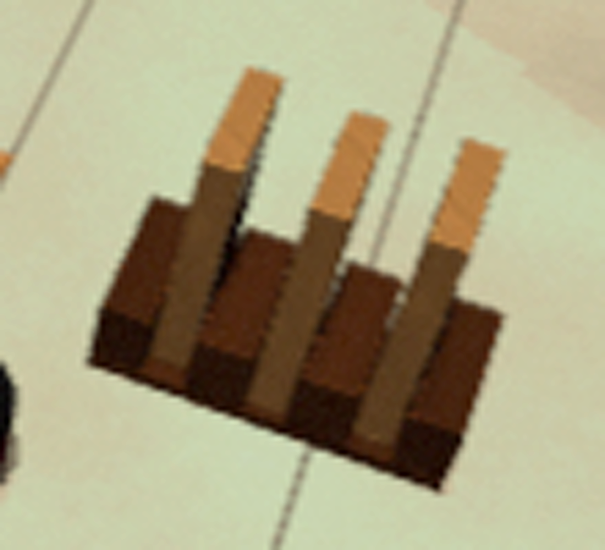

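```bash
python3 - <<'E'
from h import *
np.set_printoptions(precision=4,suppress=True)
P=manip.camera('top')
def c1(x,y,z): return ray(P,x/4.4+230-.4,y/4.4+140-.4,z)
print('spot',c1(364,297,0.001))
c=np.array([c1(*q,.09) for q in [(372,42),(470,68),(440,178),(350,155)]]); print('scanner top',c.mean(0),c)
for n,a,b,z in [('tall',(654,227),(720,220),.092),('short',(107,237),(90,172),.064)]:
    A=c1(*a,z);B=c1(*b,z);print(n,A,B,np.degrees(np.arctan2(*(B-A)[1::-1])))
def c2(x,y,z): return ray(P,x/5.6+140-.4,y/5.6+215-.4,z)
for q in [[(67,108),(117,108),(105,298),(56,298)],[(206,104),(257,104),(248,295),(197,293)],[(343,128),(396,130),(385,320),(334,318)]]:
    c=np.array([c2(*u,.158) for u in q]); print('carton',c.mean(0),np.degrees(np.arctan2(*((c[0]+c[1]-c[2]-c[3])[1::-1]))))
c=np.array([c2(*u,.048) for u in [(97,75),(547,92),(527,300)]]); print('rack',c,np.degrees(np.arctan2(*((c[0]-c[1])[1::-1]))),(c[0]+c[2])/2)
d=manip.masks_of('backrest',P)[0]; m=d['mask'].astype(np.uint8); print(d['p'],m.sum()); 
f=cv2.cvtColor(P['frame'],cv2.COLOR_RGB2BGR)
cv2.imwrite('pics/a_crop4.png',cv2.convertScaleAbs(cv2.resize(f[245:300,370:510],None,fx=5.6,fy=5.6,interpolation=cv2.INTER_CUBIC),alpha=1.5))
d=manip.masks_of('mat',P)[0]; m=d['mask'].astype(np.uint8);r=cv2.minAreaRect(cv2.findNonZero(m)); print(r); b=cv2.boxPoints(r); c=np.array([ray(P,*u,0.001) for u in b]); print(c,c.mean(0))
E
```

```text
spot [0.597  0.0057 0.001 ]
scanner top [ 0.6945 -0.0184  0.09  ] [[ 0.7314  0.0016  0.09  ]
 [ 0.7181 -0.0513  0.09  ]
 [ 0.6585 -0.0361  0.09  ]
 [ 0.6701  0.0124  0.09  ]]
tall [ 0.6337 -0.1507  0.092 ] [ 0.638  -0.1859  0.092 ] -83.07671829433745
short [0.6257 0.1458 0.064 ] [0.6614 0.156  0.064 ] 15.932371492584577
carton [0.4906 0.3456 0.158 ] -1.4896956019196215
carton [0.493  0.2905 0.158 ] -0.9020879377789262
carton [0.4841 0.2363 0.158 ] -1.3723930216742535
rack [[0.5387 0.3833 0.048 ]
 [0.5343 0.1868 0.048 ]
 [0.4442 0.1932 0.048 ]] 88.72005319643601 [0.4914 0.2883 0.048 ]
0.81 1391
((315.0792236328125, 264.70794677734375), (86.86675262451172, 47.761783599853516), 5.710593223571777)
[[ 0.4007  0.1108  0.001 ]
 [ 0.5205  0.1013  0.001 ]
 [ 0.5021 -0.1184  0.001 ]
 [ 0.3825 -0.1077  0.001 ]] [ 0.4514 -0.0035  0.001 ]
```

View pics/a_crop4.png

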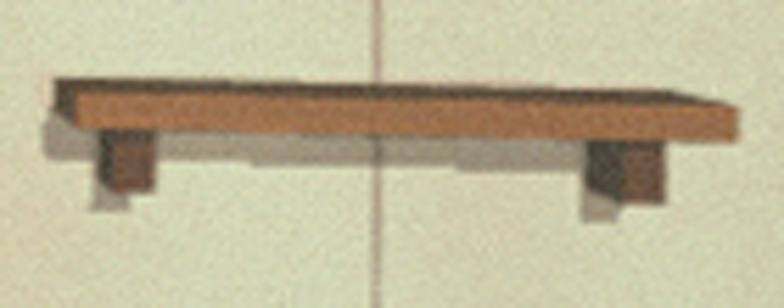

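```bash
cat >> h.py <<'E'
np.set_printoptions(precision=4,suppress=True)
def phi(Rm): return np.degrees(np.arctan2(Rm[1,1],Rm[0,1]))
def to(x,y,z,ph):
    s,p,Rm=st(); d=Rm.T@(np.array([x,y,z])-p); t=(phi(Rm)-ph+180)%360-180
    print('shift',np.round(d,4),'turn',round(t,1),'| clock',round(s['clock'],2),'pos',p,'phi',round(phi(Rm),1),'q6',round(np.degrees(s['qpos'][5]),1),'F',np.round(s['contact_force'],1),'w',round(s['gripper_width'],4))
E
cat > go.py <<'E'
import sys
from h import *
to(*map(float,sys.argv[1:5]))
E
python3 - <<'E'
from h import *
P=manip.camera('top')
c=np.array([ray(P,x/5.6+370-.4,y/5.6+245-.4,.08) for x,y in [(77,93),(738,104),(738,140),(77,130)]]); print('backrest',c,c.mean(0),np.degrees(np.arctan2(*((c[0]-c[1])[1::-1]))))
E
python3 go.py .633 -.152 .22 6.5
```

```text
backrest [[ 0.4693 -0.1656  0.08  ]
 [ 0.469  -0.4435  0.08  ]
 [ 0.454  -0.4434  0.08  ]
 [ 0.4538 -0.1658  0.08  ]] [ 0.4615 -0.3046  0.08  ] 89.94209079662834
shift [-0.6404 -0.4827 -0.0014] turn 59.6 | clock 1.7 pos [0.2429 0.5486 0.2186] phi 66.1 q6 -4.9 F [-0.9 -0.   0.6] w 0.0928
```

```bash
python3 -m inch '[[-0.64,-0.483,0,59.6],[-0.64,-0.483,0,59.6],[-0.64,-0.483,0,59.6],[-0.64,-0.483,0,59.6],[-0.64,-0.483,0,59.6],[-0.64,-0.483,0,59.6],[-0.64,-0.483,0,59.6],[-0.64,-0.483,0,59.6],[-0.64,-0.483,0,59.6],[-0.64,-0.483,0,59.6]]' 1 20; python3 go.py .633 -.152 .22 6.5
```

```text
clock: 2.7
ee_pos: [0.4866, 0.1097, 0.219]
tool_rot: [0.0, 0.666, 0.746, 0.0]
contact_force: [1.5, 0.1, -0.2]
gripper_width: 0.0929
shift [-0.2766  0.1157 -0.0009] turn 0.0 | clock 2.7 pos [0.4866 0.1097 0.219 ] phi 6.5 q6 0.3 F [ 1.5  0.1 -0.2] w 0.0929
```

```bash
python3 -m inch '[[-0.277,0.116,0,0],[-0.277,0.116,0,0],[-0.277,0.116,0,0],[-0.277,0.116,0,0],[-0.277,0.116,0,0],[-0.277,0.116,0,0],[-0.277,0.116,0,0],[-0.277,0.116,0,0],[-0.277,0.116,0,0],[-0.277,0.116,0,0]]'; python3 - <<'E'
from h import *
to(.633,-.152,.06,6.5)
P=save('b_wrist','wrist'); print(P['T'])
for t in ['tall_jar_c','tall_jar_label','scan_spot','scanner']:
    print(t,[(round(d['p'],2),np.round(d['point'],4).tolist()) for d in manip.spot_point(t,P)])
E
```

```text
clock: 3.7
ee_pos: [0.6325, -0.149, 0.2193]
tool_rot: [0.0, 0.665, 0.747, 0.0]
contact_force: [0.2, 0.1, 0.2]
gripper_width: 0.0932
shift [-0.003   0.0001  0.1593] turn 0.1 | clock 3.7 pos [ 0.6325 -0.149   0.2193] phi 6.6 q6 -24.4 F [0.2 0.1 0.2] w 0.0932
[[ 0.9933  0.1109  0.032   0.6241]
 [ 0.1154 -0.9591 -0.2585 -0.0778]
 [ 0.0021  0.2604 -0.9655  0.3857]
 [ 0.      0.      0.      1.    ]]
tall_jar_c []
tall_jar_label []
scan_spot [(0.68, [0.5988, 0.0064, -0.0021])]
scanner []
```

View pics/b_wrist.png

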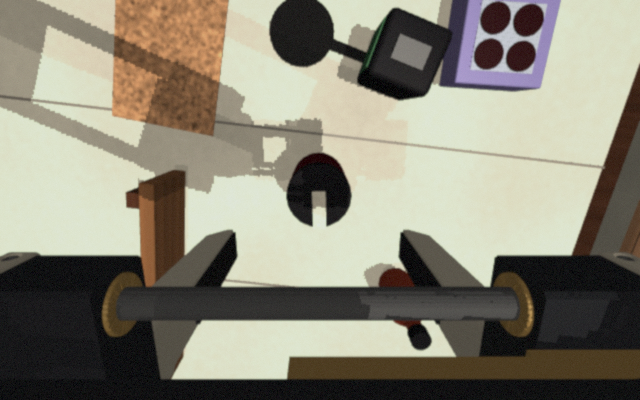

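```bash
python3 - <<'E'
from h import *
P=manip.camera('wrist')
A=ray(P,319,191,.092);B=ray(P,319,226,.092);print(A,B,np.linalg.norm(A-B),np.degrees(np.arctan2(*(B-A)[1::-1])))
L=ray(P,288,195,.092);Q=ray(P,351,195,.092);print(L,Q,np.linalg.norm(L-Q))
E
```

```text
[ 0.6345 -0.1496  0.092 ] [ 0.6386 -0.1851  0.092 ] 0.035823998886935 -83.33096181506221
[ 0.6051 -0.157   0.092 ] [ 0.6657 -0.15    0.092 ] 0.060980707189691126
```

```bash
python3 go.py .6353 -.153 .035 6.5; python3 -m inch '[[-0.004,0.002,0.04,0],[-0.004,0.002,0.07,0],[-0.004,0.002,0.1,0],[-0.004,0.002,0.13,0],[-0.004,0.002,0.15,0],[-0.004,0.002,0.17,0],[-0.004,0.002,0.184,0],[-0.004,0.002,0.184,0],[-0.004,0.002,0.184,0],[-0.004,0.002,0.184,0]]'; python3 go.py .6353 -.153 .035 6.5
```

```text
shift [-0.0034  0.0023  0.1841] turn 0.1 | clock 4.0 pos [ 0.6326 -0.1498  0.2191] phi 6.6 q6 -24.4 F [ 0.7 -0.3 -0.4] w 0.0929
clock: 5.0
ee_pos: [0.6361, -0.1544, 0.0363]
tool_rot: [0.001, 0.666, 0.746, 0.0]
contact_force: [-0.0, 0.3, 0.4]
gripper_width: 0.0929
shift [ 0.0015 -0.0007  0.0013] turn 0.0 | clock 5.0 pos [ 0.6361 -0.1544  0.0363] phi 6.5 q6 -24.7 F [-0.   0.3  0.4] w 0.0929
```

```bash
python3 -m inch '[[0,0,0,0],[0,0,0,0],[0,0,0,0],[0,0,0,0],[0,0,0,0],[0,0,0,0],[0,0,0,0],[0,0,0,0],[0,0,0,0],[0,0,0,0]]' -1 20; python3 go.py .6353 -.153 .035 6.5; python3 -c "
from h import *
P=save('c_wrist','wrist')
A=ray(P,319,191,.092)"
```

```text
clock: 6.0
ee_pos: [0.635, -0.1542, 0.0348]
tool_rot: [-0.0, 0.666, 0.746, -0.0]
contact_force: [-3.6, 0.7, 4.5]
gripper_width: 0.0639
shift [ 0.0011  0.0004 -0.0002] turn 0.0 | clock 6.0 pos [ 0.635  -0.1542  0.0348] phi 6.5 q6 -24.7 F [-3.6  0.7  4.5] w 0.0639
```

View pics/c_wrist.png

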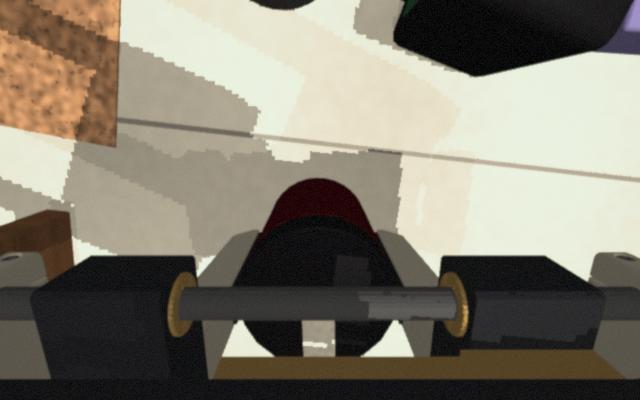

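```bash
python3 -m inch '[[0,0,-0.04,0],[0,0,-0.08,0],[0,0,-0.1,0],[0,0,-0.1,-8],[0,0,-0.1,-16],[0,0,-0.1,-24],[0,0,-0.1,-32],[0,0,-0.1,-40],[0,0,-0.1,-48],[0,0,-0.1,-55]]' -1 25; python3 go.py .598 .0055 .135 76.3
```

```text
clock: 7.05
ee_pos: [0.6345, -0.1538, 0.1332]
tool_rot: [-0.001, 0.243, 0.97, 0.0]
contact_force: [-0.3, -0.3, -4.0]
gripper_width: 0.0641
shift [ 0.1074  0.1232 -0.0017] turn -14.5 | clock 7.05 pos [ 0.6345 -0.1538  0.1332] phi 61.8 q6 -80.0 F [-0.3 -0.3 -4. ] w 0.0641
```

```bash
python3 -m inch '[[0.027,0.031,0,-5],[0.054,0.062,0,-10],[0.08,0.092,0,-14.5],[0.1074,0.1232,0,-14.5],[0.1074,0.1232,0,-14.5],[0.1074,0.1232,0.02,-14.5],[0.1074,0.1232,0.04,-14.5],[0.1074,0.1232,0.06,-14.5],[0.1074,0.1232,0.07,-14.5],[0.1074,0.1232,0.07,-14.5]]' -1 25; python3 go.py .598 .0055 .036 76.3; python3 -c "
from h import *
P=save('d_wrist','wrist');P=save('d_scene','scene')"
```

```text
clock: 8.05
ee_pos: [0.5975, 0.0053, 0.062]
tool_rot: [-0.002, 0.122, 0.993, -0.0]
contact_force: [-0.9, -0.4, -2.8]
gripper_width: 0.0636
shift [-0.0005  0.0004  0.026 ] turn -0.3 | clock 8.05 pos [0.5975 0.0053 0.062 ] phi 76.0 q6 -80.4 F [-0.9 -0.4 -2.8] w 0.0636
```

View pics/d_wrist.png

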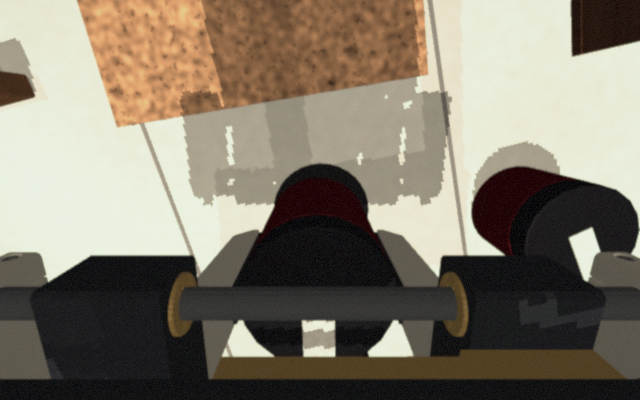

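View pics/d_scene.png

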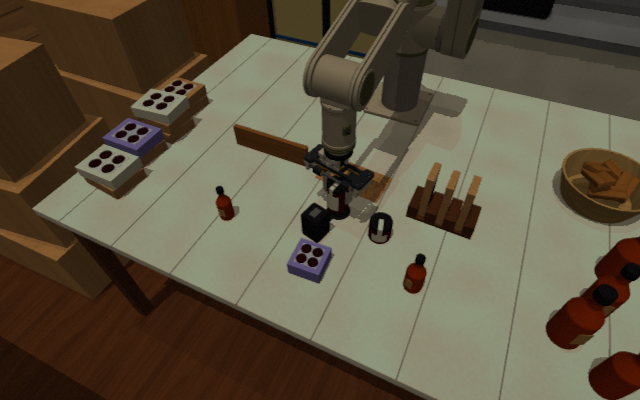

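```bash
python3 -m inch '[[-0.0005,0,0.01,0],[-0.0005,0,0.018,0],[-0.0005,0,0.023,0],[-0.0005,0,0.0255,0],[-0.0005,0,0.0255,0],[-0.0005,0,0.0255,0],[-0.0005,0,0.0255,0],[-0.0005,0,0.0255,0],[-0.0005,0,0.0255,0],[-0.0005,0,0.0255,0]]' -1 25; python3 go.py .598 .0055 .036 76.3
```

```text
clock: 9.15
ee_pos: [0.5999, 0.0053, 0.0393]
tool_rot: [0.0, 0.122, 0.993, 0.0]
contact_force: [0.9, -0.9, -3.4]
gripper_width: 0.0635
shift [ 0.0019 -0.0002  0.0033] turn -0.3 | clock 9.15 pos [0.5999 0.0053 0.0393] phi 76.0 q6 -80.4 F [ 0.9 -0.9 -3.4] w 0.0635
```

```bash
python3 -m inch '[[0,0,0,0],[0,0,0,0],[0,0,0,0],[0,0,0,0],[0,0,0,0],[0,0,-0.03,0],[0,0,-0.06,0],[0,0,-0.09,0],[0,0,-0.12,0],[0,0,-0.15,0]]' 1 25; python3 go.py .598 .0055 .036 76.3;  python3 -c "
from h import *
P=save('e_wrist','wrist');P=save('e_top','top')"
```

```text
clock: 10.15
ee_pos: [0.5997, 0.0053, 0.1904]
tool_rot: [0.0, 0.122, 0.993, 0.0]
contact_force: [0.3, 0.3, -0.5]
gripper_width: 0.0933
shift [ 0.0017 -0.0002  0.1544] turn -0.3 | clock 10.15 pos [0.5997 0.0053 0.1904] phi 76.0 q6 -80.4 F [ 0.3  0.3 -0.5] w 0.0933
```

View pics/e_wrist.png

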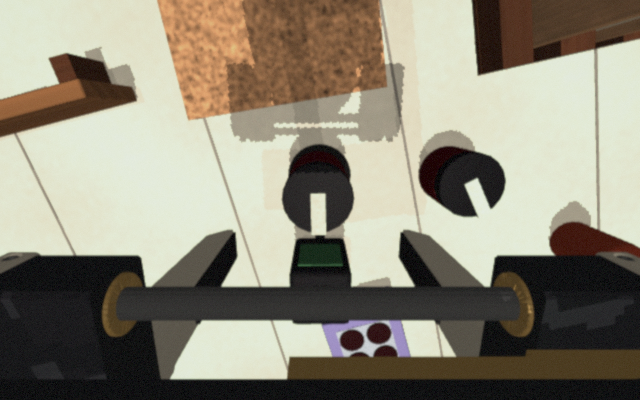

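```bash
python3 - <<'E'
from h import *
P=manip.camera('wrist')
A=ray(P,318,194,.093);B=ray(P,319,234,.093);print(A,B,np.linalg.norm(A-B),np.degrees(np.arctan2(*(B-A)[1::-1])))
L=ray(P,283,197,.093);Q=ray(P,353,197,.093);print((L+Q)/2)
print('scanner front top', [ray(P,*u,.09) for u in [(293,240),(345,240)]])
A=ray(P,470,184,.064);B=ray(P,484,216,.064);print('short',A,B,np.linalg.norm(A-B),np.degrees(np.arctan2(*(B-A)[1::-1])))
for t in ['tall_jar_c','short_jar_c','short_jar_label']: print(t,[(round(d['p'],2),np.round(d['point'],4).tolist()) for d in manip.spot_point(t,P)])
E
```

```text
[0.6006 0.006  0.093 ] [ 0.6377 -0.0022  0.093 ] 0.03797264411795634 -12.547976575179291
[0.6033 0.0053 0.093 ]
scanner front top [array([ 0.6389, -0.0275,  0.09  ]), array([0.6506, 0.0196, 0.09  ])]
short [0.6341 0.1501 0.064 ] [0.6704 0.16   0.064 ] 0.03763670384750361 15.227781778984514
tall_jar_c []
short_jar_c []
short_jar_label [(0.76, [0.6649, 0.1573, 0.0348])]
```

```bash
python3 -m inch '[[0,0,0,0],[0,0,0,0],[0,0,0,0],[0,0,0,0],[0,0,0,0],[0,0,0,0],[0,0,0,0],[0,0,0,0],[0,0,0,0],[0,0,0,0]]' 1 25; python3 go.py .598 .0055 .036 76.3;python3 -c "
from h import *
P=save('f_wrist','wrist')"
```

```text
clock: 11.45
ee_pos: [0.5999, 0.0053, 0.1892]
tool_rot: [0.0, 0.122, 0.993, -0.0]
contact_force: [-0.2, -0.6, 1.2]
gripper_width: 0.0927
shift [ 0.0019 -0.0002  0.1532] turn -0.3 | clock 11.45 pos [0.5999 0.0053 0.1892] phi 76.0 q6 -80.4 F [-0.2 -0.6  1.2] w 0.0927
```

View pics/f_wrist.png

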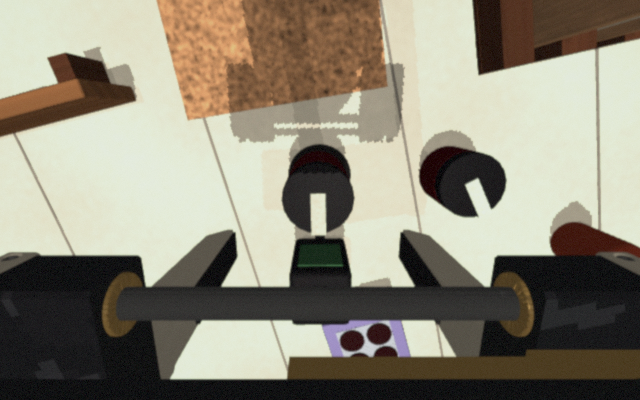

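```bash
python3 -m inch '[[0,0,0.03,0],[0,0,0.06,0],[0,0,0.09,0],[0,0,0.12,0],[0,0,0.14,0],[0,0,0.153,0],[0,0,0.153,0],[0,0,0.153,0],[0,0,0.153,0],[0,0,0.153,0]]' 1 25; python3 -m inch '[[0,0,0,0],[0,0,0,0],[0,0,0,0],[0,0,0,0],[0,0,0,0],[0,0,0,0],[0,0,0,0],[0,0,0,0],[0,0,-0.03,0],[0,0,-0.06,0]]' -1 25; python3 go.py .445 -.055 .09 0
```

```text
clock: 12.5
ee_pos: [0.6011, 0.0052, 0.0378]
tool_rot: [0.001, 0.122, 0.993, 0.0]
contact_force: [-0.6, -0.0, 1.5]
gripper_width: 0.0932
clock: 13.5
ee_pos: [0.5978, 0.0054, 0.0945]
tool_rot: [-0.002, 0.122, 0.993, -0.0]
contact_force: [0.1, 0.2, -2.1]
gripper_width: 0.0638
shift [ 0.1337 -0.0955  0.0052] turn 76.0 | clock 13.5 pos [0.5978 0.0054 0.0945] phi 76.0 q6 -80.4 F [ 0.1  0.2 -2.1] w 0.0638
```

```bash
python3 -m inch '[[0.134,-0.0955,0,76],[0.134,-0.0955,0,76],[0.134,-0.0955,0,76],[0.134,-0.0955,0,76],[0.134,-0.0955,0,76],[0.134,-0.0955,0,76],[0.134,-0.0955,0,76],[0.134,-0.0955,0,76],[0.134,-0.0955,0,76],[0.134,-0.0955,0,76]]' ; python3 go.py .445 -.055 .036 0
```

```text
clock: 14.5
ee_pos: [0.4462, -0.0549, 0.0956]
tool_rot: [-0.0, 0.708, 0.706, -0.0]
contact_force: [-0.8, -0.8, -3.6]
gripper_width: 0.0639
shift [-0.0001 -0.0011  0.0596] turn -0.1 | clock 14.5 pos [ 0.4462 -0.0549  0.0956] phi -0.1 q6 -13.5 F [-0.8 -0.8 -3.6] w 0.0639
```

```bash
python3 -m inch '[[0,0,0.015,0],[0,0,0.03,0],[0,0,0.045,0],[0,0,0.053,0],[0,0,0.057,0],[0,0,0.06,0],[0,0,0.06,0],[0,0,0.06,0],[0,0,0.06,0],[0,0,0.06,0]]' ; python3 -m inch '[[0,0,0,0],[0,0,0,0],[0,0,0,0],[0,0,0,0],[0,0,0,0],[0,0,-0.03,0],[0,0,-0.06,0],[0,0,-0.1,0],[0,0,-0.14,0],[0,0,-0.17,0]]' 1; python3 - <<'E'
from h import *
P=save('g_top','top')
to(.633,.150,.2,97)
for t in ['tall_jar_c','short_jar_c','short_jar_label']: print(t,[(round(d['p'],2),np.round(d['point'],4).tolist()) for d in manip.spot_point(t,P)])
E
```

```text
clock: 15.5
ee_pos: [0.447, -0.0551, 0.0364]
tool_rot: [0.0, 0.707, 0.707, 0.0]
contact_force: [-0.3, -0.4, -2.6]
gripper_width: 0.0638
clock: 16.5
ee_pos: [0.4473, -0.0552, 0.209]
tool_rot: [0.001, 0.707, 0.707, 0.001]
contact_force: [0.1, 0.1, -0.3]
gripper_width: 0.0932
shift [0.2056 0.1834 0.0152] turn -97.0 | clock 16.55 pos [ 0.4495 -0.0557  0.214 ] phi 0.0 q6 -13.6 F [1.1 0.1 3.4] w 0.093
tall_jar_c [(0.5, [0.4455, -0.0524, 0.0472]), (0.33, [0.7513, -0.2848, 0.0013])]
short_jar_c [(0.56, [0.6286, 0.1488, 0.0293])]
short_jar_label [(0.73, [0.6627, 0.156, 0.0327])]
```

View pics/g_top.png

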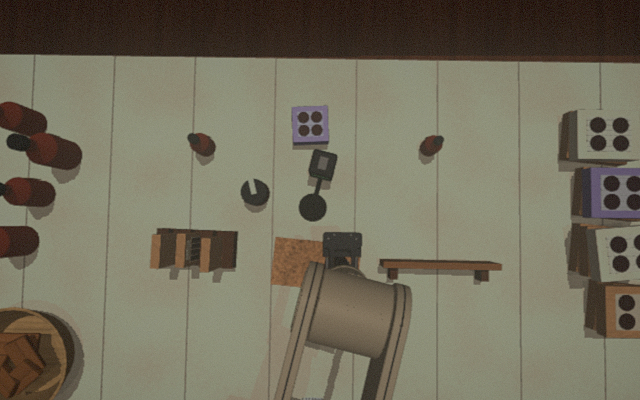

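```bash
python3 -m inch '[[0.206,0.184,0,-105],[0.206,0.184,0,-105],[0.206,0.184,0,-105],[0.206,0.184,0,-105],[0.206,0.184,0,-105],[0.206,0.184,0,-105],[0.206,0.184,0,-105],[0.206,0.184,0,-105],[0.206,0.184,0,-105],[0.206,0.184,0,-105]]' >/dev/null; python3 go.py .632 .151 .2 105
```

```text
shift [-0.0026  0.0002  0.003 ] turn -18.7 | clock 17.7 pos [0.6295 0.151  0.203 ] phi 86.3 q6 -77.4 F [ 0.4  0.2 -0.3] w 0.0931
```

```bash
python3 -m inch '[[-0.0026,0,0,-8],[-0.0026,0,0,-16],[-0.0026,0,0,-18.7],[-0.0026,0,0,-18.7],[-0.0026,0,0,-18.7],[-0.0026,0,0,-18.7],[-0.0026,0,0,-18.7],[-0.0026,0,0,-18.7],[-0.0026,0,0,-18.7],[-0.0026,0,0,-18.7]]' >/dev/null; python3 go.py .632 .151 .016 105; python3 -c "
from h import *
P=save('h_wrist','wrist')"
```

```text
shift [0.0013 0.0005 0.1902] turn -0.3 | clock 18.7 pos [0.6333 0.1509 0.2062] phi 104.7 q6 -95.8 F [ 0.1 -0.5 -0.3] w 0.0929
```

View pics/h_wrist.png

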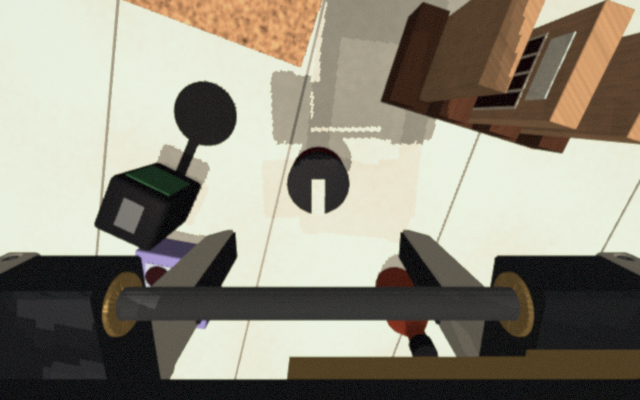

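```bash
python3 - <<'E'
from h import *
P=manip.camera('wrist')
A=ray(P,318,180,.064);B=ray(P,318,214,.064);print(A,B,np.linalg.norm(A-B),np.degrees(np.arctan2(*(B-A)[1::-1])))
L=ray(P,287,184,.064);Q=ray(P,350,184,.064);print((L+Q)/2)
S=ray(P,205,114,.001);C=ray(P,150,207,.09);print('spot',S)
c=(A+(L+Q)/2)/2
to(c[0],c[1],.016,105)
E
```

```text
[0.626  0.1491 0.064 ] [0.6607 0.1582 0.064 ] 0.03588739911748329 14.70174875386915
[0.6298 0.1506 0.064 ]
spot [0.5969 0.0077 0.001 ]
shift [0.0055 0.0004 0.1902] turn -0.3 | clock 18.8 pos [0.6333 0.1509 0.2062] phi 104.7 q6 -95.8 F [ 0.2 -0.7  0.2] w 0.0928
```

```bash
python3 -m inch '[[0.004,0,0.04,0],[0.004,0,0.08,0],[0.004,0,0.11,0],[0.004,0,0.14,0],[0.004,0,0.16,0],[0.004,0,0.175,0],[0.004,0,0.185,0],[0.004,0,0.188,0],[0.004,0,0.188,0],[0.004,0,0.188,0]]' 1 25; python3 -m inch '[[0,0,0,0],[0,0,0,0],[0,0,0,0],[0,0,0,0],[0,0,0,0],[0,0,0,0],[0,0,0,0],[0,0,0,0],[0,0,0,0],[0,0,0,0]]' -1 25; python3 go.py .63 .15 .116 105
```

```text
clock: 19.8
ee_pos: [0.6304, 0.15, 0.0195]
tool_rot: [0.001, -0.128, 0.992, 0.0]
contact_force: [0.8, 0.1, 0.6]
gripper_width: 0.093
clock: 20.8
ee_pos: [0.6295, 0.1499, 0.0183]
tool_rot: [0.0, -0.128, 0.992, 0.0]
contact_force: [-1.4, 0.2, 4.2]
gripper_width: 0.064
shift [-0.0005 -0.     -0.0977] turn -0.3 | clock 20.8 pos [0.6295 0.1499 0.0183] phi 104.7 q6 -95.8 F [-1.4  0.2  4.2] w 0.064
```

```bash
python3 -m inch '[[0,0,-0.04,0],[0,0,-0.08,0],[0,0,-0.1,0],[0,0,-0.1,8],[0,0,-0.1,16],[0,0,-0.1,24],[0,0,-0.1,28.6],[0,0,-0.1,28.6],[0,0,-0.1,28.6],[0,0,-0.1,28.6]]' -1 25; python3 go.py .5985 .0055 .0193 76.1
```

```text
clock: 21.8
ee_pos: [0.6291, 0.1498, 0.1176]
tool_rot: [-0.0, 0.12, 0.993, -0.0]
contact_force: [-0.3, 0.6, -2.9]
gripper_width: 0.064
shift [-0.0048 -0.1474  0.0984] turn 0.1 | clock 21.8 pos [0.6291 0.1498 0.1176] phi 76.2 q6 -67.3 F [-0.3  0.6 -2.9] w 0.064
```

```bash
python3 -m inch '[[-0.002,-0.04,0,0],[-0.003,-0.08,0,0],[-0.004,-0.12,0,0],[-0.0048,-0.1474,0,0],[-0.0048,-0.1474,0,0],[-0.0048,-0.1474,0.03,0],[-0.0048,-0.1474,0.05,0],[-0.0048,-0.1474,0.07,0],[-0.0048,-0.1474,0.085,0],[-0.0048,-0.1474,0.09,0]]' -1 25; python3 -m inch '[[0,0,0.003,0],[0,0,0.006,0],[0,0,0.009,0],[0,0,0.009,0],[0,0,0.009,0],[0,0,0.009,0],[0,0,0.009,0],[0,0,0.009,0],[0,0,0.009,0],[0,0,0.009,0]]' -1 25;  python3 go.py .5985 .0055 .0193 76.1
```

```text
clock: 22.8
ee_pos: [0.5972, 0.0062, 0.026]
tool_rot: [-0.002, 0.121, 0.993, 0.0]
contact_force: [-0.5, -0.6, -2.8]
gripper_width: 0.0636
clock: 23.8
ee_pos: [0.5986, 0.0056, 0.0191]
tool_rot: [0.0, 0.121, 0.993, 0.0]
contact_force: [-0.5, -1.0, -3.1]
gripper_width: 0.0635
shift [ 0.     -0.0001 -0.0002] turn -0.0 | clock 23.8 pos [0.5986 0.0056 0.0191] phi 76.1 q6 -80.4 F [-0.5 -1.  -3.1] w 0.0635
```

```bash
python3 -m inch '[[0,0,0,0],[0,0,0,0],[0,0,0,0],[0,0,0,0],[0,0,0,0],[0,0,-0.04,0],[0,0,-0.08,0],[0,0,-0.12,0],[0,0,-0.16,0],[0,0,-0.17,0]]' 1 25; python3 go.py .598 .0055 .02 76.1;  python3 - <<'E'
from h import *
P=save('i_wrist','wrist');P=save('i_top','top')
for t in ['tall_jar_c','short_jar_c','short_jar_label']: print(t,[(round(d['p'],2),np.round(d['point'],4).tolist()) for d in manip.spot_point(t,P)])
E
```

```text
clock: 24.8
ee_pos: [0.6014, 0.0054, 0.1955]
tool_rot: [0.004, 0.121, 0.993, 0.0]
contact_force: [0.8, 0.0, 0.3]
gripper_width: 0.0931
shift [ 0.0048 -0.001   0.1755] turn -0.0 | clock 24.8 pos [0.6014 0.0054 0.1955] phi 76.1 q6 -80.4 F [0.8 0.  0.3] w 0.0931
tall_jar_c [(0.74, [0.446, -0.0516, 0.0487]), (0.37, [0.4828, 0.2461, 0.0831])]
short_jar_c []
short_jar_label []
```

View pics/i_wrist.png

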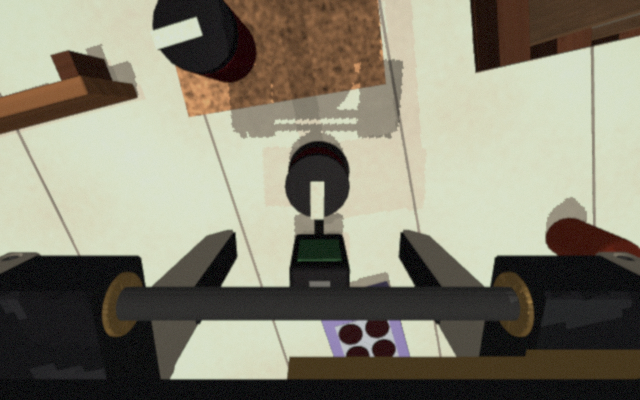

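```bash
python3 -m inch '[[0,0,0,0],[0,0,0,0],[0,0,0,0],[0,0,0,0],[0,0,0,0],[0,0,0,0],[0,0,0,0],[0,0,0,0],[0,0,0,0],[0,0,0,0]]' >/dev/null;  python3 -c "
from h import *
P=save('i2_wrist','wrist')"; python3 -m inch '[[0,0,0.04,0],[0,0,0.08,0],[0,0,0.11,0],[0,0,0.14,0],[0,0,0.16,0],[0,0,0.17,0],[0,0,0.17,0],[0,0,0.17,0],[0,0,0.17,0],[0,0,0.17,0]]' 1 25; python3 -m inch '[[0,0,0,0],[0,0,0,0],[0,0,0,0],[0,0,0,0],[0,0,0,0],[0,0,0,0],[0,0,0,0],[0,0,0,0],[0,0,-0.03,0],[0,0,-0.06,0]]' -1 25; python3 go.py .457 .056 .079 0
```

```text
clock: 27.1
ee_pos: [0.5998, 0.0055, 0.0208]
tool_rot: [0.001, 0.121, 0.993, 0.0]
contact_force: [-0.1, 0.6, 0.2]
gripper_width: 0.0927
clock: 28.1
ee_pos: [0.5965, 0.0058, 0.0775]
tool_rot: [-0.002, 0.121, 0.993, -0.0]
contact_force: [1.4, 0.1, -2.3]
gripper_width: 0.0632
shift [ 0.1475  0.0152 -0.0008] turn 76.1 | clock 28.1 pos [0.5965 0.0058 0.0775] phi 76.1 q6 -80.4 F [ 1.4  0.1 -2.3] w 0.0632
```

```bash
python3 -m inch '[[0.1475,0.0152,0,76],[0.1475,0.0152,0,76],[0.1475,0.0152,0,76],[0.1475,0.0152,0,76],[0.1475,0.0152,0,76],[0.1475,0.0152,0,76],[0.1475,0.0152,0,76],[0.1475,0.0152,0,76],[0.1475,0.0152,0,76],[0.1475,0.0152,0,76]]' ; python3 -m inch '[[0,0,0.015,0],[0,0,0.03,0],[0,0,0.045,0],[0,0,0.053,0],[0,0,0.057,0],[0,0,0.06,0],[0,0,0.06,0],[0,0,0.06,0],[0,0,0.06,0],[0,0,0.06,0]]' ; python3 -m inch '[[0,0,0,0],[0,0,0,0],[0,0,0,0],[0,0,0,0],[0,0,0,0],[0,0,-0.04,0],[0,0,-0.08,0],[0,0,-0.12,0],[0,0,-0.16,0],[0,0,-0.2,0]]' 1;  python3 - <<'E'
from h import *
P=save('j_scene','scene')
to(.4855,.238,.215,89)
for t in ['tall_jar_c','short_jar_c']: print(t,[(round(d['p'],2),np.round(d['point'],4).tolist()) for d in manip.spot_point(t,P)])
E
```

```text
clock: 29.1
ee_pos: [0.4585, 0.0559, 0.0786]
tool_rot: [-0.0, 0.707, 0.707, -0.0]
contact_force: [-0.1, 0.2, -3.7]
gripper_width: 0.0636
clock: 30.1
ee_pos: [0.4593, 0.0559, 0.0194]
tool_rot: [0.0, 0.707, 0.708, 0.0]
contact_force: [-0.4, 0.4, -3.7]
gripper_width: 0.0638
clock: 31.1
ee_pos: [0.4588, 0.0559, 0.2208]
tool_rot: [0.0, 0.707, 0.708, 0.0]
contact_force: [0.8, 0.5, -0.0]
gripper_width: 0.0931
shift [0.182  0.0235 0.0138] turn -88.9 | clock 31.15 pos [0.462  0.056  0.2286] phi 0.1 q6 0.5 F [ 1.5 -0.4  5.9] w 0.0929
tall_jar_c [(0.93, [0.4493, -0.0565, 0.0434]), (0.53, [0.4813, 0.2388, 0.0845])]
short_jar_c [(0.57, [0.4593, 0.0564, 0.0307]), (0.32, [0.4875, 0.3487, 0.0807])]
```

View pics/j_scene.png

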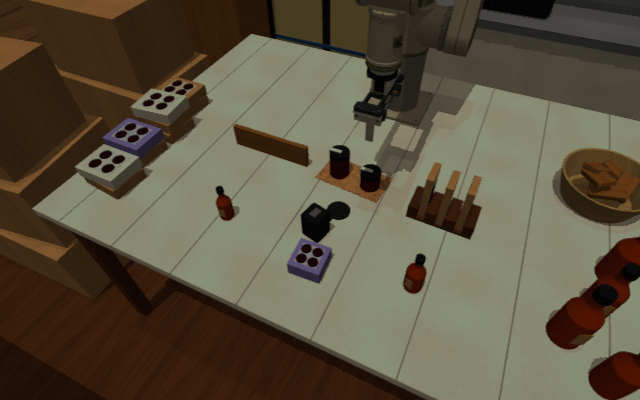

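```bash
python3 -m inch '[[0,0,-0.03,0],[0.182,0.025,-0.03,-88.6],[0.182,0.025,-0.03,-88.6],[0.182,0.025,-0.03,-88.6],[0.182,0.025,-0.03,-88.6],[0.182,0.025,-0.03,-88.6],[0.182,0.025,-0.03,-88.6],[0.182,0.025,-0.03,-88.6],[0.182,0.025,-0.03,-88.6],[0.182,0.025,-0.03,-88.6]]' -0.2 ;  python3 - <<'E'
from h import *
P=save('k_wrist','wrist')
to(.4855,.238,.118,88.7)
for t in ['carton1_c','carton1_window']: print(t,[(round(d['p'],2),np.round(d['point'],4).tolist()) for d in manip.spot_point(t,P)])
E
```

```text
clock: 32.25
ee_pos: [0.4831, 0.2377, 0.247]
tool_rot: [-0.001, 0.106, 0.994, -0.001]
contact_force: [-0.0, -0.4, 0.2]
gripper_width: 0.037
shift [-0.0026  0.001   0.1291] turn -10.4 | clock 32.3 pos [0.4831 0.2377 0.2471] phi 78.3 q6 -57.6 F [-0.5 -0.3  0.4] w 0.037
carton1_c [(0.94, [0.483, 0.237, 0.0816])]
carton1_window [(0.62, [0.4805, 0.2507, 0.081]), (0.21, [0.4605, 0.0209, 0.0334])]
```

View pics/k_wrist.png

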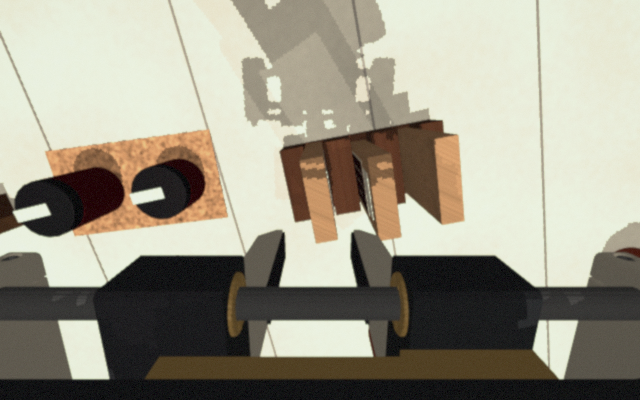

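```bash
python3 -c "
from h import *
f=cv2.imread('pics/k_wrist.png');cv2.imwrite('pics/k_crop.png',cv2.resize(f[110:260,270:480],None,fx=3.8,fy=3.8,interpolation=cv2.INTER_CUBIC))"
```

```text
(no output)
```

View pics/k_crop.png

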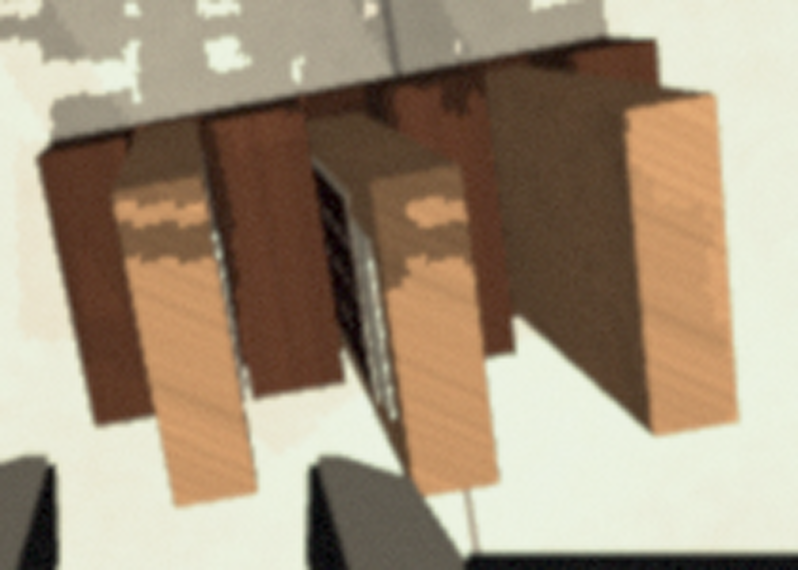

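```bash
python3 - <<'E'
from h import *
P=manip.camera('wrist')
for q in [[(115,187),(203,174),(257,490),(175,505)],[(372,180),(462,163),(498,480),(415,493)],[(626,107),(715,95),(738,420),(655,435)]]:
    c=np.array([ray(P,x/3.8+270-.4,y/3.8+110-.4,.158) for x,y in q]); m=c.mean(0); w=(c[0]+c[1]-c[2]-c[3])/2; t=(c[1]+c[2]-c[0]-c[3])/2
    print(m,np.linalg.norm(w),np.linalg.norm(t),np.degrees(np.arctan2(w[1],w[0]))); to(m[0],m[1],.118,89)
E
```

```text
[0.4825 0.239  0.158 ] 0.07439140337366275 0.019216801733410685 177.15904913298112
shift [0.001  0.0012 0.1299] turn -11.9 | clock 32.45 pos [0.4834 0.2377 0.2479] phi 77.1 q6 -56.4 F [ 0.4 -0.9  0.3] w 0.037
[0.4924 0.2936 0.158 ] 0.07360117562722399 0.01934242325280951 177.28110609914935
shift [0.0034 0.0566 0.1298] turn -11.9 | clock 32.45 pos [0.4834 0.2377 0.2479] phi 77.1 q6 -56.4 F [ 0.4 -0.9  0.3] w 0.037
[0.4899 0.3488 0.158 ] 0.074241871063543 0.018752483890876498 177.86596157484178
shift [0.0182 0.1098 0.1298] turn -11.9 | clock 32.45 pos [0.4834 0.2377 0.2479] phi 77.1 q6 -56.4 F [ 0.4 -0.9  0.3] w 0.037
```

```bash
python3 -m inch '[[0,0.001,0,-5],[0,0.001,0,-10.8],[0,0.001,0,-10.8],[0,0.001,0.03,-10.8],[0,0.001,0.06,-10.8],[0,0.001,0.09,-10.8],[0,0.001,0.11,-10.8],[0,0.001,0.125,-10.8],[0,0.001,0.13,-10.8],[0,0.001,0.13,-10.8]]' -0.2 ; python3 -m inch '[[0,0,0,0],[0,0,0,0],[0,0,0,0],[0,0,0,0],[0,0,0,0],[0,0,0,0],[0,0,0,0],[0,0,0,0],[0,0,0,0],[0,0,0,0]]' -1 20; python3 go.py .4835 .2385 .28 88
```

```text
clock: 33.45
ee_pos: [0.4839, 0.2388, 0.1188]
tool_rot: [-0.0, 0.016, 1.0, -0.0]
contact_force: [-0.3, 0.1, 0.4]
gripper_width: 0.0374
clock: 34.45
ee_pos: [0.4849, 0.2392, 0.1204]
tool_rot: [0.001, 0.016, 1.0, 0.0]
contact_force: [-0.5, -0.9, 6.2]
gripper_width: 0.0201
shift [ 0.0011 -0.0006 -0.1596] turn 0.2 | clock 34.45 pos [0.4849 0.2392 0.1204] phi 88.2 q6 -67.4 F [-0.5 -0.9  6.2] w 0.0201
```

```bash
python3 -m inch '[[0,0,-0.03,0],[0,0,-0.06,0],[0,0,-0.09,0],[0,0,-0.12,0],[0,0,-0.15,0],[0,0,-0.15,8],[0,0,-0.15,16],[0,0,-0.15,24],[0,0,-0.15,32],[0,0,-0.15,40]]' -1 20; python3 go.py .53 -.388 .268 0;python3 -c "
from h import *
P=save('l_scene','scene')"
```

```text
clock: 35.45
ee_pos: [0.4838, 0.2388, 0.2687]
tool_rot: [-0.0, 0.359, 0.933, -0.0]
contact_force: [-0.5, 0.2, -1.3]
gripper_width: 0.0198
shift [-0.4547 -0.4339  0.0008] turn 47.9 | clock 35.45 pos [0.4838 0.2388 0.2687] phi 47.9 q6 -27.1 F [-0.5  0.2 -1.3] w 0.0198
```

View pics/l_scene.png

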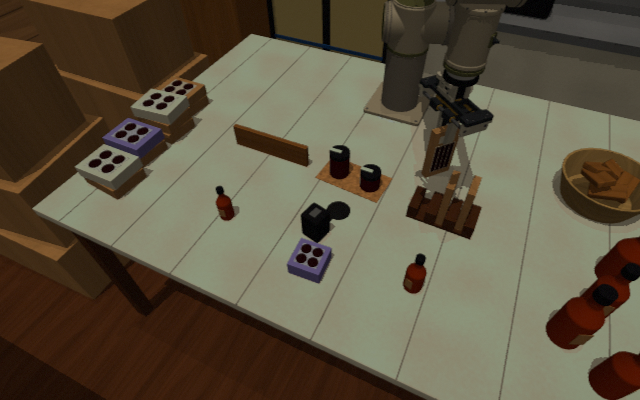

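```bash
python3 -m inch '[[-0.4547,-0.434,0,47.9],[-0.4547,-0.434,0,47.9],[-0.4547,-0.434,0,47.9],[-0.4547,-0.434,0,47.9],[-0.4547,-0.434,0,47.9],[-0.4547,-0.434,0,47.9],[-0.4547,-0.434,0,47.9],[-0.4547,-0.434,0,47.9],[-0.4547,-0.434,0,47.9],[-0.4547,-0.434,0,47.9]]' -1 20; python3 go.py .5045 -.388 .268 0
```

```text
clock: 36.5
ee_pos: [0.5233, -0.2615, 0.2689]
tool_rot: [-0.0, 0.704, 0.71, 0.0]
contact_force: [0.8, 0.4, -0.0]
gripper_width: 0.0201
shift [-0.1263 -0.0199  0.0008] turn 0.5 | clock 36.5 pos [ 0.5233 -0.2615  0.2689] phi 0.5 q6 -32.1 F [ 0.8  0.4 -0. ] w 0.0201
```

```bash
python3 -m inch '[[-0.04,-0.005,0,0.5],[-0.08,-0.01,0,0.5],[-0.12,-0.015,0,0.5],[-0.126,-0.019,0,0.5],[-0.126,-0.019,0.03,0.5],[-0.126,-0.019,0.06,0.5],[-0.126,-0.019,0.09,0.5],[-0.126,-0.019,0.12,0.5],[-0.126,-0.019,0.14,0.5],[-0.126,-0.019,0.14,0.5]]' -1 20; python3 -c "
from h import *
P=save('m_wrist','wrist');P=save('m_scene','scene')
f=cv2.imread('pics/m_scene.png');cv2.imwrite('pics/m_crop.png',cv2.resize(f[60:200,180:370],None,fx=4,fy=4,interpolation=cv2.INTER_CUBIC))"; python3 go.py .5045 -.388 .112 0
```

```text
clock: 37.5
ee_pos: [0.5033, -0.383, 0.1245]
tool_rot: [-0.004, 0.707, 0.707, -0.0]
contact_force: [0.1, 0.6, -0.8]
gripper_width: 0.0199
shift [-0.0029 -0.0008  0.0172] turn -0.1 | clock 37.6 pos [ 0.5053 -0.3851  0.1292] phi -0.1 q6 -41.8 F [ 0.6 -0.8 -0.9] w 0.0196
```

View pics/m_wrist.png

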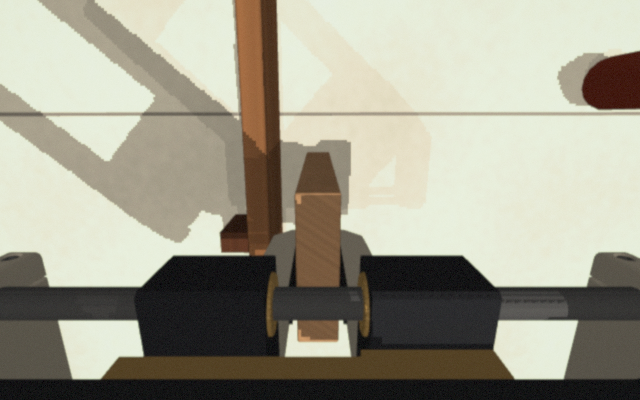

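View pics/m_crop.png

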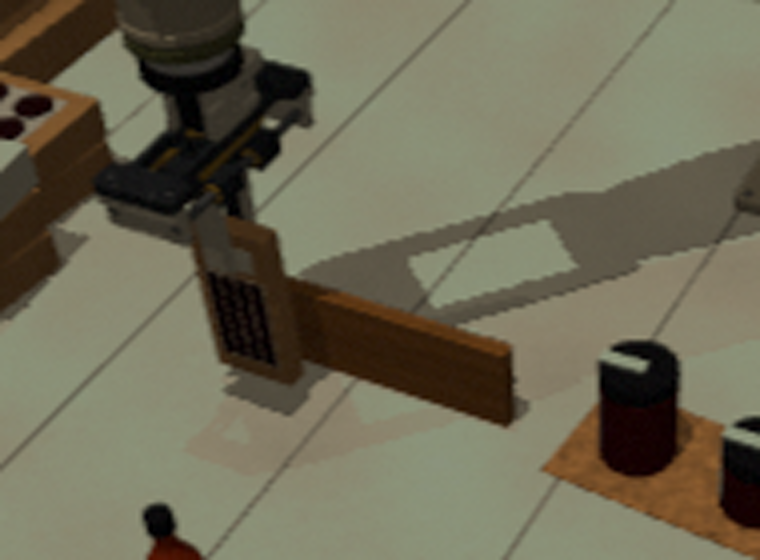

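```bash
python3 -c "
from h import *
P=save('m2_wrist','wrist')
f=cv2.imread('pics/m2_wrist.png');cv2.imwrite('pics/m2_crop.png',cv2.resize(f[0:260,200:360],None,fx=2.3*2,fy=2.3,interpolation=cv2.INTER_CUBIC))
for x,z in [(-.165,.08),(-.25,.08),(-.35,.08),(-.25,0),(-.35,0)]: print(x,z,pix(P,[.4695,x,z]))
"; python3 go.py .5045 -.388 .112 0
```

```text
-0.165 0.08 [ 250.3319 -169.4345]
-0.25 0.08 [258.2415   6.9129]
-0.35 0.08 [265.4954 168.642 ]
-0.25 0 [275.2085  37.7095]
-0.35 0 [279.0704 154.3764]
shift [-0.0022 -0.0015  0.0186] turn -0.1 | clock 37.65 pos [ 0.506  -0.3858  0.1306] phi -0.1 q6 -41.8 F [ 0.5 -0.1 -0.8] w 0.02
```

View pics/m2_crop.png

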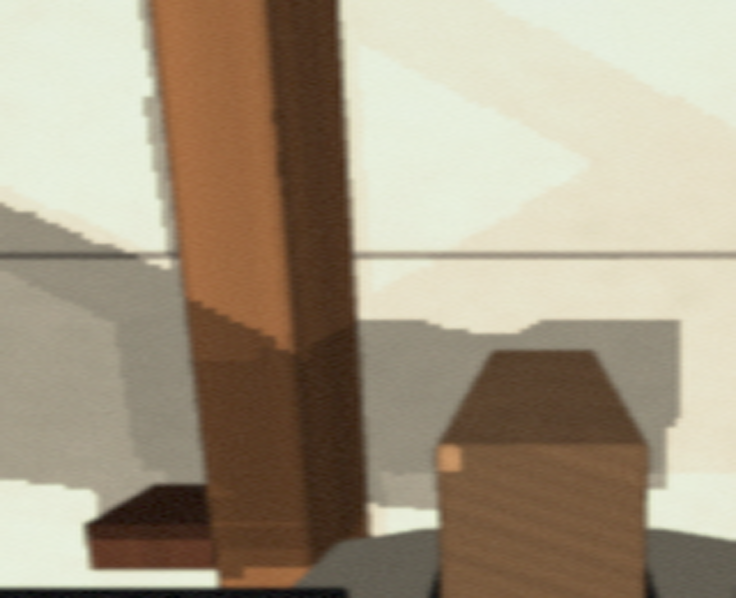

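```bash
python3 -m inch '[[0,0,0.006,0],[0,0,0.012,0],[0,0,0.016,0],[0,0,0.018,0],[0,0,0.018,0],[0,0,0.018,0],[0,0,0.018,0],[0,0,0.018,0],[0,0,0.018,0],[0,0,0.018,0]]' -1 20; python3 go.py .5045 -.388 .112 0
```

```text
clock: 38.65
ee_pos: [0.5058, -0.3859, 0.1123]
tool_rot: [0.001, 0.708, 0.706, 0.0]
contact_force: [-1.2, 0.3, 4.9]
gripper_width: 0.0202
shift [-0.0021 -0.0013  0.0003] turn -0.2 | clock 38.65 pos [ 0.5058 -0.3859  0.1123] phi -0.2 q6 -41.8 F [-1.2  0.3  4.9] w 0.0202
```

```bash
python3 -m inch '[[0,0,0,0],[0,0,0,0],[0,0,0,0],[0,0,0,0],[0,0,0,0],[0,0,0,0],[0,0,0,0],[0,0,0,0],[0,-0.002,0,0],[0,-0.004,0,0]]' -0.2 20; python3 -m inch '[[0,-0.004,0,0],[0,-0.008,0,0],[0,-0.012,0,0],[0,-0.016,0,0],[0,-0.02,0,0],[0,-0.024,0,0],[0,-0.028,0,0],[0,-0.032,0,0],[0,-0.035,0,0],[0,-0.037,0,0]]'; python3 -c "
from h import *
P=save('n_wrist','wrist');P=save('n_scene','scene')
f=cv2.imread('pics/n_scene.png');cv2.imwrite('pics/n_crop.png',cv2.resize(f[60:200,180:370],None,fx=4,fy=4,interpolation=cv2.INTER_CUBIC))"; python3 go.py .5045 -.388 .112 0
```

```text
clock: 39.65
ee_pos: [0.5012, -0.3856, 0.1111]
tool_rot: [-0.0, 0.708, 0.706, -0.0]
contact_force: [-0.3, 0.6, -0.5]
gripper_width: 0.0372
clock: 40.65
ee_pos: [0.4641, -0.3855, 0.1112]
tool_rot: [0.0, 0.708, 0.706, -0.0]
contact_force: [0.2, -0.1, 0.8]
gripper_width: 0.0373
shift [-0.0023  0.0403 -0.0008] turn -0.2 | clock 40.75 pos [ 0.4642 -0.3855  0.1112] phi -0.2 q6 -44.4 F [-0.3  0.2 -0.1] w 0.0375
```

View pics/n_wrist.png

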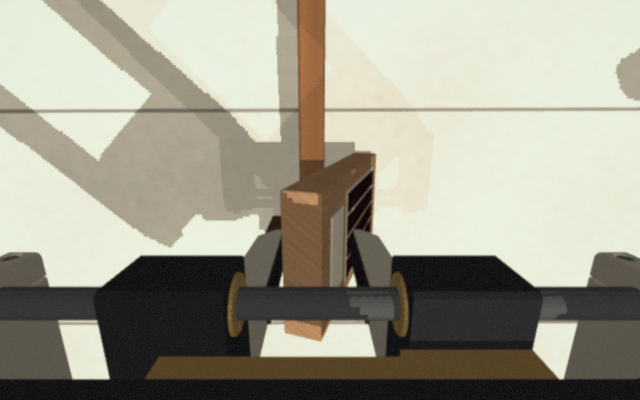

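View pics/n_crop.png

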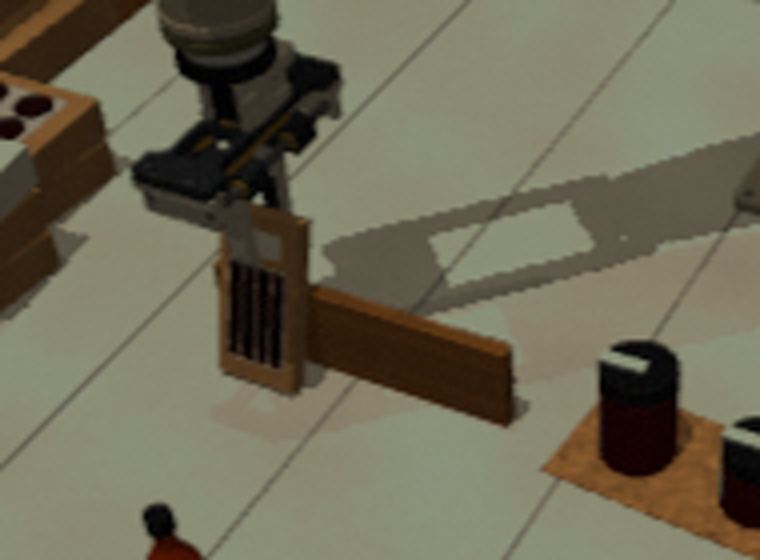

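```bash
python3 -m inch '[[0,-0.001,0,0],[0,-0.002,0,0],[0,-0.002,0,0],[0,-0.002,0,0],[0,-0.002,0,0],[0,-0.002,0,0],[0,-0.002,0,0],[0,-0.002,0,0],[0,-0.002,0,0],[0,-0.002,0,0]]' -0.2; python3 -m inch '[[0,0,0,0],[0,0,0,0],[0,0,0,0],[0,0,0,0],[0,0,0,0],[0,0,-0.03,0],[0,0,-0.06,0],[0,0,-0.09,0],[0,0,-0.12,0],[0,0,-0.15,0]]' 1;  python3 - <<'E'
from h import *
P=save('o_wrist','wrist');P=save('o_scene','scene')
f=cv2.imread('pics/o_scene.png');cv2.imwrite('pics/o_crop.png',cv2.resize(f[60:200,180:370],None,fx=4,fy=4,interpolation=cv2.INTER_CUBIC))
for t in ['carton1_c','carton1_window','tall_jar_c','short_jar_c']: print(t,[(round(d['p'],2),np.round(d['point'],4).tolist()) for d in manip.spot_point(t,P)])
to(.492,.293,.262,-92)
E
```

```text
clock: 41.75
ee_pos: [0.4624, -0.3855, 0.1112]
tool_rot: [0.0, 0.708, 0.706, 0.0]
contact_force: [-1.0, -0.1, -0.4]
gripper_width: 0.0376
clock: 42.75
ee_pos: [0.4623, -0.3854, 0.2624]
tool_rot: [0.0, 0.708, 0.706, -0.0]
contact_force: [-0.1, -0.6, -0.6]
gripper_width: 0.0925
carton1_c [(0.74, [0.4835, -0.3828, 0.0731])]
carton1_window [(0.82, [0.4932, -0.3809, 0.0765]), (0.33, [0.4929, 0.2837, 0.0777])]
tall_jar_c [(0.81, [0.4501, -0.059, 0.0429])]
short_jar_c [(0.87, [0.4583, 0.0568, 0.0315]), (0.3, [0.4616, -0.3067, 0.0004])]
shift [ 0.6781  0.0278 -0.0015] turn 91.8 | clock 43.05 pos [ 0.4619 -0.385   0.2595] phi -0.2 q6 -44.5 F [-0.2  0.1 -0.3] w 0.0929
```

View pics/o_wrist.png

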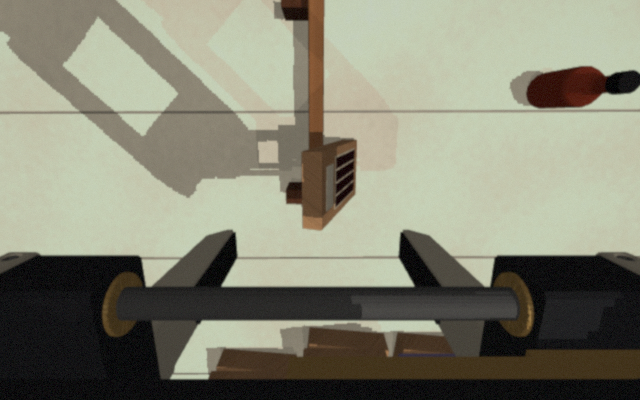

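View pics/o_crop.png

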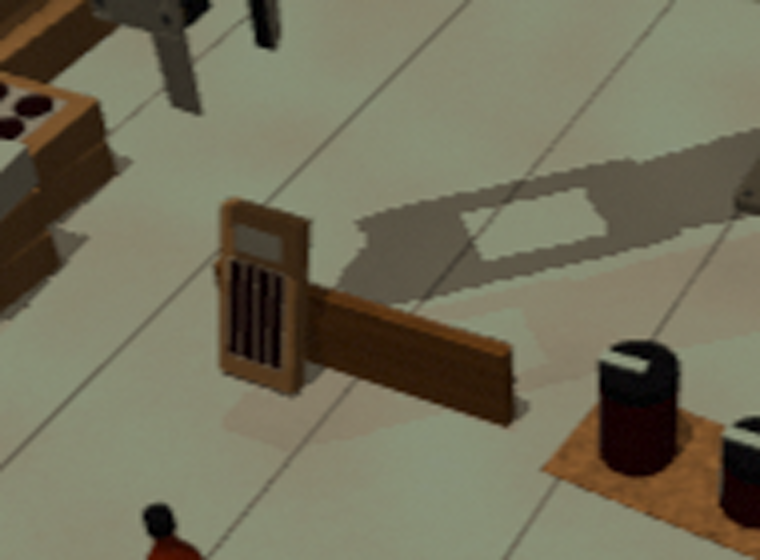

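```bash
python3 -m inch '[[0.678,0.03,0,91.8],[0.678,0.03,0,91.8],[0.678,0.03,0,91.8],[0.678,0.03,0,91.8],[0.678,0.03,0,91.8],[0.678,0.03,0,91.8],[0.678,0.03,0,91.8],[0.678,0.03,0,91.8],[0.678,0.03,0,91.8],[0.678,0.03,0,91.8]]' -0.2; python3 go.py .492 .293 .25 -92
```

```text
clock: 44.05
ee_pos: [0.4844, 0.0734, 0.2594]
tool_rot: [-0.0, 0.996, 0.095, -0.001]
contact_force: [1.0, -0.1, 0.1]
gripper_width: 0.0373
shift [ 0.0489 -0.2142  0.0094] turn 12.9 | clock 44.05 pos [0.4844 0.0734 0.2594] phi -79.1 q6 81.8 F [ 1.  -0.1  0.1] w 0.0373
```

```bash
python3 -m inch '[[0.0489,-0.214,0.01,12.9],[0.0489,-0.214,0.01,12.9],[0.0489,-0.214,0.01,12.9],[0.0489,-0.214,0.01,12.9],[0.0489,-0.214,0.01,12.9],[0.0489,-0.214,0.01,12.9],[0.0489,-0.214,0.01,12.9],[0.0489,-0.214,0.01,12.9],[0.0489,-0.214,0.01,12.9],[0.0489,-0.214,0.01,12.9]]' -0.2;python3 -c "
from h import *
P=save('p_wrist','wrist')
f=cv2.imread('pics/p_wrist.png');cv2.imwrite('pics/p_crop.png',cv2.resize(f[60:260,220:420],None,fx=3,fy=3,interpolation=cv2.INTER_CUBIC))"
```

```text
clock: 45.05
ee_pos: [0.4923, 0.29, 0.2514]
tool_rot: [-0.0, 1.0, -0.016, 0.0]
contact_force: [-0.1, -0.1, -0.1]
gripper_width: 0.0372
```

View pics/p_crop.png

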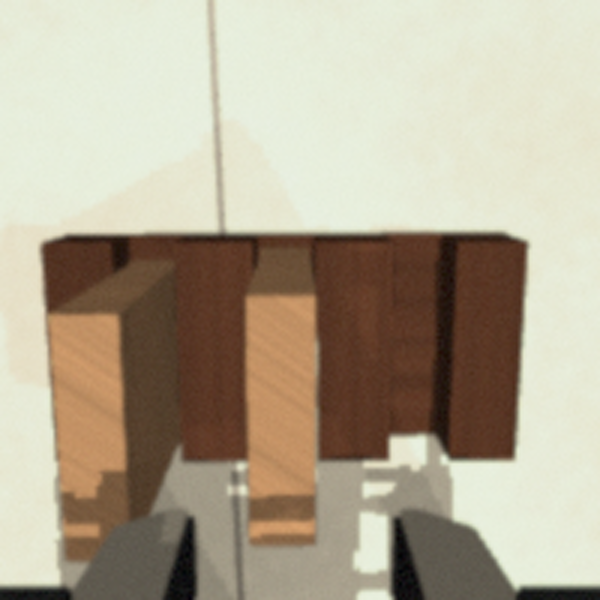

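```bash
python3 - <<'E'
from h import *
P=manip.camera('wrist')
for q in [[(246,294),(316,292),(316,544),(250,546)],[(50,314),(120,314),(132,555),(65,560)]]:
    c=np.array([ray(P,x/3+220-.3,y/3+60-.3,.158) for x,y in q]); m=c.mean(0); w=(c[0]+c[1]-c[2]-c[3])/2; t=(c[1]+c[2]-c[0]-c[3])/2
    print(m,np.linalg.norm(w),np.linalg.norm(t),np.degrees(np.arctan2(w[1],w[0]))); to(m[0],m[1],.119,-92)
E
```

```text
[0.4925 0.2931 0.158 ] 0.07492080276397166 0.019500821201918594 -1.52918217829598
shift [ 0.0002 -0.0028  0.1325] turn 0.2 | clock 45.15 pos [0.4922 0.2903 0.2515] phi -91.8 q6 117.2 F [ 0.1 -0.9  1. ] w 0.0374
[0.4893 0.3481 0.158 ] 0.07309266647457452 0.01979520225911604 -1.9254172876051423
shift [-0.0048 -0.0576  0.1325] turn 0.2 | clock 45.15 pos [0.4922 0.2903 0.2515] phi -91.8 q6 117.2 F [ 0.1 -0.9  1. ] w 0.0374
```

```bash
python3 -m inch '[[0,-0.0025,0,0],[0,-0.0025,0.03,0],[0,-0.0025,0.06,0],[0,-0.0025,0.09,0],[0,-0.0025,0.11,0],[0,-0.0025,0.125,0],[0,-0.0025,0.132,0],[0,-0.0025,0.132,0],[0,-0.0025,0.132,0],[0,-0.0025,0.132,0]]' -0.2 ; python3 -m inch '[[0,0,0,0],[0,0,0,0],[0,0,0,0],[0,0,0,0],[0,0,0,0],[0,0,0,0],[0,0,0,0],[0,0,0,0],[0,0,0,0],[0,0,0,0]]' -1 20; python3 -m inch '[[0,0,-0.03,0],[0,0,-0.06,0],[0,0,-0.09,0],[0,0,-0.12,0],[0,0,-0.15,0],[0,0,-0.15,0],[0,0,-0.15,-8],[0,0,-0.15,-16],[0,0,-0.15,-24],[0,0,-0.15,-32]]' -1 20; python3 go.py .53 -.301 .268 0
```

```text
clock: 46.15
ee_pos: [0.493, 0.294, 0.1208]
tool_rot: [-0.001, 1.0, -0.015, 0.001]
contact_force: [-0.3, 0.1, -0.2]
gripper_width: 0.0369
clock: 47.15
ee_pos: [0.4923, 0.2937, 0.1197]
tool_rot: [-0.0, 1.0, -0.015, 0.0]
contact_force: [-0.5, -0.9, 5.9]
gripper_width: 0.02
clock: 48.15
ee_pos: [0.4913, 0.2932, 0.2669]
tool_rot: [0.0, 0.965, 0.264, -0.001]
contact_force: [-0.3, 0.1, -2.0]
gripper_width: 0.02
shift [-0.2692  0.5311 -0.0005] turn -59.4 | clock 48.15 pos [0.4913 0.2932 0.2669] phi -59.4 q6 85.1 F [-0.3  0.1 -2. ] w 0.02
```

```bash
python3 -m inch '[[-0.269,0.531,0,-59.4],[-0.269,0.531,0,-59.4],[-0.269,0.531,0,-59.4],[-0.269,0.531,0,-59.4],[-0.269,0.531,0,-59.4],[-0.269,0.531,0,-59.4],[-0.269,0.531,0,-59.4],[-0.269,0.531,0,-59.4],[-0.269,0.531,0,-59.4],[-0.269,0.531,0,-59.4]]' -1 20; python3 go.py .5055 -.301 .268 0
```

```text
clock: 49.15
ee_pos: [0.5193, -0.1735, 0.2672]
tool_rot: [-0.001, 0.709, 0.705, -0.0]
contact_force: [1.4, -0.0, -1.1]
gripper_width: 0.0198
shift [-0.1276 -0.0131 -0.0009] turn -0.3 | clock 49.15 pos [ 0.5193 -0.1735  0.2672] phi -0.3 q6 -23.5 F [ 1.4 -0.  -1.1] w 0.0198
```

```bash
python3 -m inch '[[-0.04,-0.004,0,-0.3],[-0.08,-0.008,0,-0.3],[-0.12,-0.013,0,-0.3],[-0.1276,-0.013,0,-0.3],[-0.1276,-0.013,0.03,-0.3],[-0.1276,-0.013,0.06,-0.3],[-0.1276,-0.013,0.09,-0.3],[-0.1276,-0.013,0.12,-0.3],[-0.1276,-0.013,0.138,-0.3],[-0.1276,-0.013,0.138,-0.3]]' -1 20; python3 -c "
from h import *
P=save('q_wrist','wrist')"; python3 go.py .5055 -.301 .112 0
```

```text
clock: 50.15
ee_pos: [0.5039, -0.2966, 0.1259]
tool_rot: [-0.004, 0.707, 0.707, -0.001]
contact_force: [-1.1, 1.1, -2.0]
gripper_width: 0.0199
shift [-0.0035  0.0005  0.0164] turn -0.0 | clock 50.2 pos [ 0.505  -0.2976  0.1285] phi -0.0 q6 -35.5 F [ 0.1  0.1 -1.8] w 0.02
```

View pics/q_wrist.png

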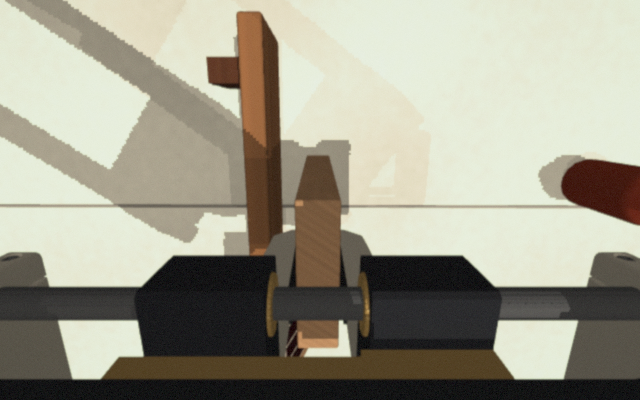

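```bash
python3 -m inch '[[0,0,0.006,0],[0,0,0.012,0],[0,0,0.016,0],[0,0,0.018,0],[0,0,0.0195,0],[0,0,0.0195,0],[0,0,0.0195,0],[0,0,0.0195,0],[0,0,0.0195,0],[0,0,0.0195,0]]' -1 20; python3 go.py .5055 -.301 .112 0
```

```text
clock: 51.2
ee_pos: [0.5065, -0.2994, 0.1118]
tool_rot: [0.0, 0.707, 0.707, -0.0]
contact_force: [-0.0, -0.1, -1.3]
gripper_width: 0.0201
shift [-0.0016 -0.001  -0.0002] turn -0.0 | clock 51.2 pos [ 0.5065 -0.2994  0.1118] phi -0.0 q6 -35.5 F [-0.  -0.1 -1.3] w 0.0201
```

```bash
python3 -m inch '[[0,0,0.001,0],[0,0,0.001,0],[0,0,0.001,0],[0,0,0.001,0],[0,0,0.001,0],[0,0,0.001,0],[0,0,0.001,0],[0,0,0.001,0],[0,0,0.001,0],[0,0,0.001,0]]' -1 20; python3 -m inch '[[0,0,0,0],[0,0,0,0],[0,0,0,0],[0,0,0,0],[0,0,0,0],[0,0,0,0],[0,0,0,0],[0,0,0,0],[0,-0.002,0,0],[0,-0.004,0,0]]' -0.2 20; python3 -m inch '[[0,-0.004,0,0],[0,-0.008,0,0],[0,-0.012,0,0],[0,-0.016,0,0],[0,-0.02,0,0],[0,-0.024,0,0],[0,-0.028,0,0],[0,-0.032,0,0],[0,-0.036,0,0],[0,-0.039,0,0]]'; python3 -c "
from h import *
P=save('r_wrist','wrist');P=save('r_scene','scene')
f=cv2.imread('pics/r_scene.png');cv2.imwrite('pics/r_crop.png',cv2.resize(f[60:200,180:370],None,fx=4,fy=4,interpolation=cv2.INTER_CUBIC))"; python3 go.py .5045 -.388 .112 0
```

```text
clock: 52.2
ee_pos: [0.5068, -0.2994, 0.1117]
tool_rot: [0.0, 0.707, 0.707, 0.0]
contact_force: [-2.4, 1.1, 5.5]
gripper_width: 0.0196
clock: 53.2
ee_pos: [0.5023, -0.2993, 0.1107]
tool_rot: [-0.0, 0.707, 0.707, -0.0]
contact_force: [0.2, -0.8, 0.6]
gripper_width: 0.0374
clock: 54.2
ee_pos: [0.4632, -0.2993, 0.1107]
tool_rot: [-0.0, 0.707, 0.707, -0.0]
contact_force: [-0.1, 0.4, 0.0]
gripper_width: 0.0372
shift [-0.0887  0.0414 -0.0013] turn -0.0 | clock 54.3 pos [ 0.4632 -0.2993  0.1107] phi -0.0 q6 -38.2 F [-0.5 -0.6 -0.9] w 0.0372
```

View pics/r_wrist.png

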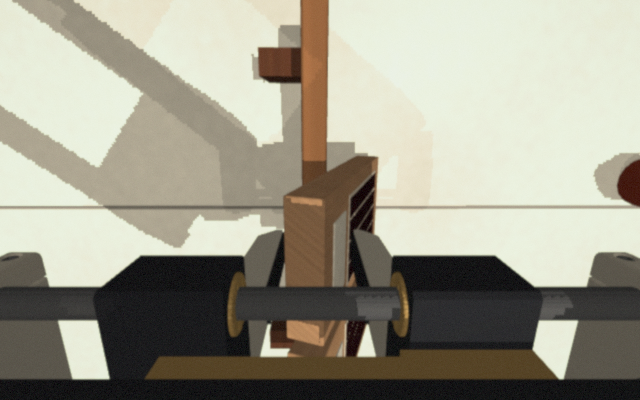

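View pics/r_crop.png

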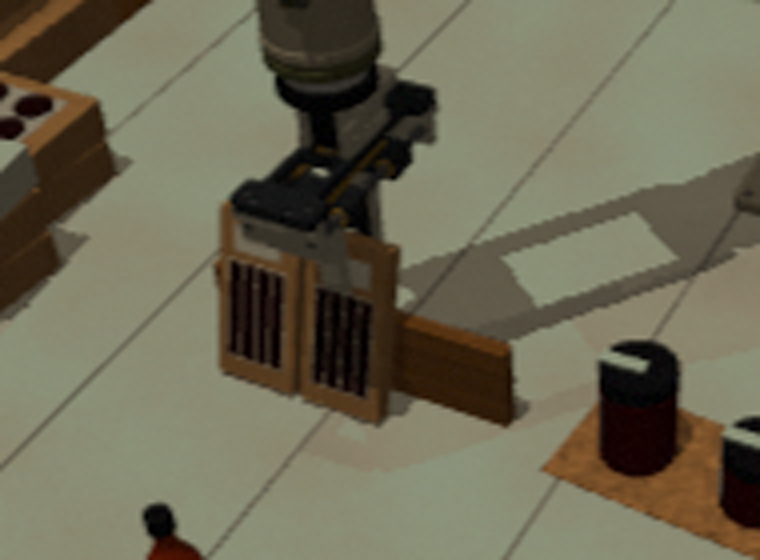

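Good; release and go for the third.

```bash
python3 -m inch '[[0,-0.001,0,0],[0,-0.001,0,0],[0,-0.001,0,0],[0,-0.001,0,0],[0,-0.001,0,0],[0,-0.001,0,0],[0,-0.001,0,0],[0,-0.001,0,0],[0,-0.001,0,0],[0,-0.001,0,0]]' -0.2; python3 -m inch '[[0,0,0,0],[0,0,0,0],[0,0,0,0],[0,0,0,0],[0,0,0,0],[0,0,-0.03,0],[0,0,-0.06,0],[0,0,-0.09,0],[0,0,-0.12,0],[0,0,-0.15,0]]' 1;  python3 - <<'E'
from h import *
P=save('s_scene','scene')
f=cv2.imread('pics/s_scene.png');cv2.imwrite('pics/s_crop.png',cv2.resize(f[60:200,180:370],None,fx=4,fy=4,interpolation=cv2.INTER_CUBIC))
for t in ['carton1_c','tall_jar_c','short_jar_c']: print(t,[(round(d['p'],2),np.round(d['point'],4).tolist()) for d in manip.spot_point(t,P)])
to(.4895,.347,.252,88)
E
```

```text
clock: 55.3
ee_pos: [0.4625, -0.2993, 0.1107]
tool_rot: [-0.0, 0.707, 0.707, -0.0]
contact_force: [-0.1, -0.7, -0.1]
gripper_width: 0.0372
clock: 56.3
ee_pos: [0.4624, -0.2992, 0.262]
tool_rot: [0.0, 0.707, 0.707, 0.0]
contact_force: [-0.0, -0.6, 0.1]
gripper_width: 0.0927
carton1_c [(0.7, [0.482, -0.381, 0.0739]), (0.18, [0.4484, -0.0584, 0.0431])]
tall_jar_c [(0.86, [0.4489, -0.0571, 0.0449])]
short_jar_c [(0.88, [0.4586, 0.0581, 0.0301])]
shift [0.6466 0.0263 0.0087] turn -88.0 | clock 56.5 pos [ 0.4629 -0.2996  0.2614] phi -0.0 q6 -38.2 F [ 0.4  0.5 -0.9] w 0.0928
```

View pics/s_crop.png

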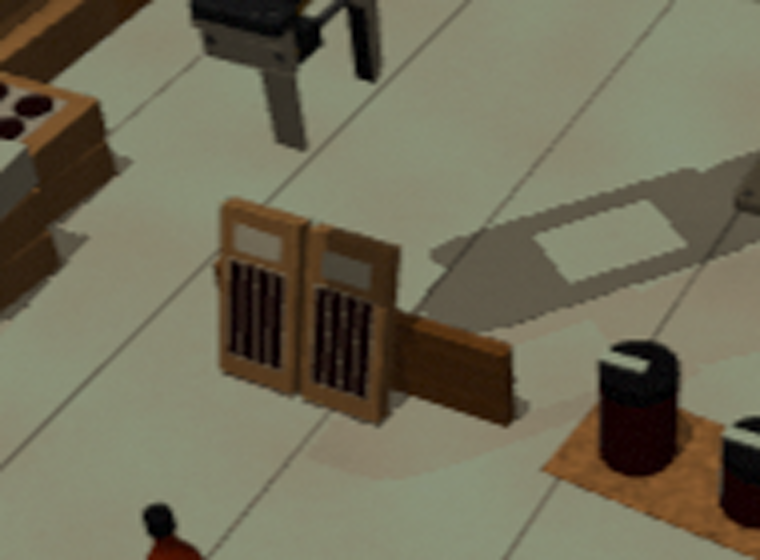

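```bash
python3 -m inch '[[0.6466,0.0263,0.009,-88],[0.6466,0.0263,0.009,-88],[0.6466,0.0263,0.009,-88],[0.6466,0.0263,0.009,-88],[0.6466,0.0263,0.009,-88],[0.6466,0.0263,0.009,-88],[0.6466,0.0263,0.009,-88],[0.6466,0.0263,0.009,-88],[0.6466,0.0263,0.009,-88],[0.6466,0.0263,0.009,-88]]' -0.2 >/dev/null; python3 go.py .4895 .347 .252 88
```

```text
shift [ 0.0018  0.1451 -0.0004] turn -1.7 | clock 57.5 pos [0.4818 0.2021 0.2517] phi 86.3 q6 -69.1 F [1.1 0.2 0.3] w 0.0372
```

```bash
python3 -m inch '[[0.0018,0.145,0,-1.7],[0.0018,0.145,0,-1.7],[0.0018,0.145,0,-1.7],[0.0018,0.145,0,-1.7],[0.0018,0.145,0,-1.7],[0.0018,0.145,0,-1.7],[0.0018,0.145,0,-1.7],[0.0018,0.145,0,-1.7],[0.0018,0.145,0,-1.7],[0.0018,0.145,0,-1.7]]' -0.2 ; python3 - <<'E'
from h import *
P=save('t_wrist','wrist')
f=cv2.imread('pics/t_wrist.png');cv2.imwrite('pics/t_crop.png',cv2.resize(f[60:260,220:420],None,fx=3,fy=3,interpolation=cv2.INTER_CUBIC))
E
```

```text
clock: 58.5
ee_pos: [0.4918, 0.3445, 0.2541]
tool_rot: [0.0, 0.021, 1.0, 0.0]
contact_force: [-0.6, 1.2, 0.2]
gripper_width: 0.0374
```

View pics/t_crop.png

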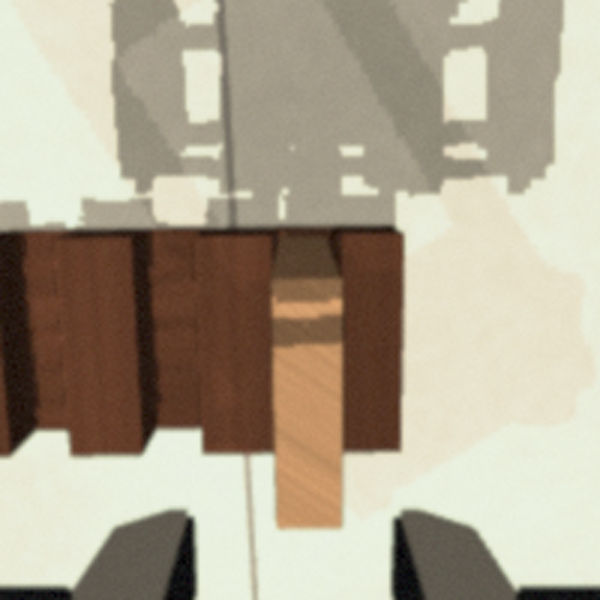

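```bash
python3 - <<'E'
from h import *
P=manip.camera('wrist')
for q in [[(272,278),(343,275),(342,527),(277,527)]]:
    c=np.array([ray(P,x/3+220-.3,y/3+60-.3,.158) for x,y in q]); m=c.mean(0); w=(c[0]+c[1]-c[2]-c[3])/2; t=(c[1]+c[2]-c[0]-c[3])/2
    print(m,np.linalg.norm(w),np.linalg.norm(t),np.degrees(np.arctan2(w[1],w[0]))); to(m[0],m[1],.1195,88)
E
```

```text
[0.4882 0.3489 0.158 ] 0.07459683296575886 0.019592636320501126 178.29141213302302
shift [0.0037 0.004  0.1345] turn -0.4 | clock 58.6 pos [0.4917 0.3448 0.254 ] phi 87.6 q6 -57.5 F [ 0.1 -0.3 -0. ] w 0.0373
```

```bash
python3 -m inch '[[0.0035,0.0035,0,-0.5],[0.0035,0.0035,0.03,-0.5],[0.0035,0.0035,0.06,-0.5],[0.0035,0.0035,0.09,-0.5],[0.0035,0.0035,0.11,-0.5],[0.0035,0.0035,0.125,-0.5],[0.0035,0.0035,0.1335,-0.5],[0.0035,0.0035,0.1335,-0.5],[0.0035,0.0035,0.1335,-0.5],[0.0035,0.0035,0.1335,-0.5]]' -0.2 ; python3 -m inch '[[0,0,0,0],[0,0,0,0],[0,0,0,0],[0,0,0,0],[0,0,0,0],[0,0,0,0],[0,0,0,0],[0,0,0,0],[0,0,0,0],[0,0,0,0]]' -1 20; python3 -m inch '[[0,0,-0.03,0],[0,0,-0.06,0],[0,0,-0.09,0],[0,0,-0.12,0],[0,0,-0.15,0],[0,0,-0.15,0],[0,0,-0.15,8],[0,0,-0.15,16],[0,0,-0.15,24],[0,0,-0.15,32]]' -1 20; python3 go.py .53 -.215 .268 0
```

```text
clock: 59.6
ee_pos: [0.4891, 0.3492, 0.1219]
tool_rot: [0.001, 0.016, 1.0, 0.001]
contact_force: [-0.1, 0.0, 1.1]
gripper_width: 0.037
clock: 60.6
ee_pos: [0.4885, 0.3488, 0.1208]
tool_rot: [0.0, 0.016, 1.0, 0.0]
contact_force: [-0.3, -0.1, 5.4]
gripper_width: 0.0198
clock: 61.6
ee_pos: [0.4875, 0.3482, 0.2678]
tool_rot: [-0.001, 0.294, 0.956, -0.001]
contact_force: [-0.8, 1.4, -0.5]
gripper_width: 0.02
shift [-0.3518 -0.4419  0.0006] turn 55.8 | clock 61.6 pos [0.4875 0.3482 0.2678] phi 55.8 q6 -25.2 F [-0.8  1.4 -0.5] w 0.02
```

```bash
python3 -m inch '[[-0.352,-0.442,0,55.8],[-0.352,-0.442,0,55.8],[-0.352,-0.442,0,55.8],[-0.352,-0.442,0,55.8],[-0.352,-0.442,0,55.8],[-0.352,-0.442,0,55.8],[-0.352,-0.442,0,55.8],[-0.352,-0.442,0,55.8],[-0.352,-0.442,0,55.8],[-0.352,-0.442,0,55.8]]' -1 20; python3 go.py .5055 -.215 .268 0
```

```text
clock: 62.6
ee_pos: [0.5278, -0.1515, 0.2682]
tool_rot: [-0.001, 0.705, 0.709, -0.0]
contact_force: [1.3, 0.8, -1.2]
gripper_width: 0.0195
shift [-0.0634 -0.0227  0.0002] turn 0.3 | clock 62.6 pos [ 0.5278 -0.1515  0.2682] phi 0.3 q6 -21.7 F [ 1.3  0.8 -1.2] w 0.0195
```

```bash
python3 -m inch '[[-0.03,-0.01,0,0.3],[-0.06,-0.02,0,0.3],[-0.0645,-0.0235,0,0.3],[-0.0645,-0.0235,0,0.3],[-0.0645,-0.0235,0.03,0.3],[-0.0645,-0.0235,0.06,0.3],[-0.0645,-0.0235,0.09,0.3],[-0.0645,-0.0235,0.12,0.3],[-0.0645,-0.0235,0.138,0.3],[-0.0645,-0.0235,0.138,0.3]]' -1 20; python3 -c "
from h import *
P=save('u_wrist','wrist')";python3 -m inch '[[0,0,0.006,0],[0,0,0.012,0],[0,0,0.016,0],[0,0,0.018,0],[0,0,0.0195,0],[0,0,0.0195,0],[0,0,0.0195,0],[0,0,0.0195,0],[0,0,0.0195,0],[0,0,0.0195,0]]' -1 20;  python3 go.py .5055 -.215 .112 0
```

```text
clock: 63.6
ee_pos: [0.5035, -0.2114, 0.128]
tool_rot: [-0.004, 0.706, 0.708, -0.001]
contact_force: [-0.1, 0.5, -1.8]
gripper_width: 0.0201
clock: 64.65
ee_pos: [0.5057, -0.2144, 0.1129]
tool_rot: [0.0, 0.707, 0.707, -0.0]
contact_force: [-0.0, -1.0, -0.6]
gripper_width: 0.0199
shift [-0.0006 -0.0002  0.0009] turn 0.0 | clock 64.65 pos [ 0.5057 -0.2144  0.1129] phi 0.0 q6 -28.3 F [-0.  -1.  -0.6] w 0.0199
```

View pics/u_wrist.png

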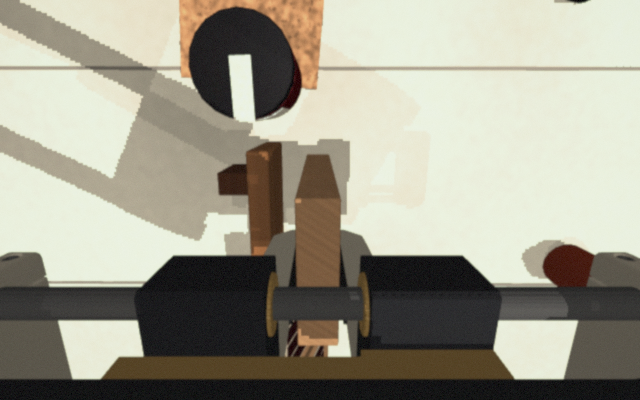

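```bash
python3 -m inch '[[0,0,0.001,0],[0,0,0.001,0],[0,0,0.001,0],[0,0,0.001,0],[0,0,0.001,0],[0,0,0.001,0],[0,0,0.001,0],[0,0,0.001,0],[0,0,0.001,0],[0,0,0.001,0]]' -1 20; python3 -m inch '[[0,0,0,0],[0,0,0,0],[0,0,0,0],[0,0,0,0],[0,0,0,0],[0,0,0,0],[0,0,0,0],[0,0,0,0],[0,-0.002,0,0],[0,-0.004,0,0]]' -0.2 20; python3 -m inch '[[0,-0.004,0,0],[0,-0.008,0,0],[0,-0.012,0,0],[0,-0.016,0,0],[0,-0.02,0,0],[0,-0.024,0,0],[0,-0.028,0,0],[0,-0.032,0,0],[0,-0.036,0,0],[0,-0.039,0,0]]'; python3 -c "
from h import *
P=save('v_wrist','wrist')"; python3 go.py .5045 -.388 .112 0
```

```text
clock: 65.65
ee_pos: [0.5059, -0.2145, 0.1129]
tool_rot: [0.0, 0.707, 0.707, 0.0]
contact_force: [-2.2, 2.0, 5.9]
gripper_width: 0.0197
clock: 66.65
ee_pos: [0.5015, -0.2144, 0.1118]
tool_rot: [-0.0, 0.707, 0.707, -0.0]
contact_force: [0.8, 0.5, -0.1]
gripper_width: 0.0371
clock: 67.65
ee_pos: [0.4623, -0.2144, 0.1118]
tool_rot: [0.0, 0.707, 0.707, -0.0]
contact_force: [0.0, 1.6, -0.4]
gripper_width: 0.0373
shift [-0.1737  0.0425 -0.0003] turn 0.0 | clock 67.7 pos [ 0.462  -0.2143  0.1117] phi 0.0 q6 -30.7 F [ 0.  -2.   0.4] w 0.0371
```

View pics/v_wrist.png

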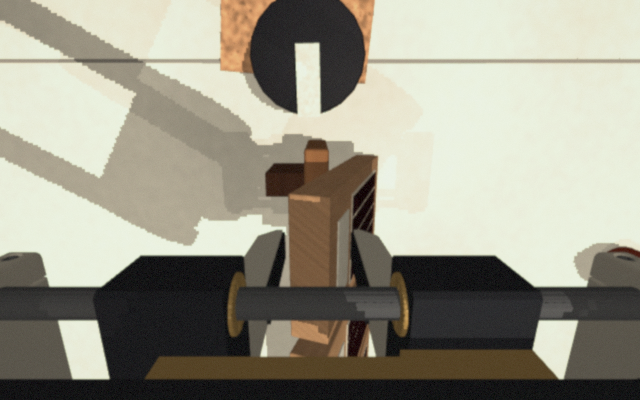

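```bash
python3 -m inch '[[0,0,0,0],[0,0,0,0],[0,0,0,0],[0,0,0,0],[0,0,0,0],[0,0,-0.03,0],[0,0,-0.06,0],[0,0,-0.1,0],[0,0,-0.14,0],[0,0,-0.18,0]]' 1; python3 go.py .40 .28 .29 60
```

```text
clock: 68.7
ee_pos: [0.4624, -0.2142, 0.2933]
tool_rot: [0.0, 0.707, 0.707, -0.0]
contact_force: [0.7, -1.0, 1.7]
gripper_width: 0.093
shift [ 0.4942 -0.0623  0.0033] turn -60.0 | clock 68.7 pos [ 0.4624 -0.2142  0.2933] phi 0.0 q6 -30.6 F [ 0.7 -1.   1.7] w 0.093
```

```bash
python3 -m inch '[[0.4,-0.06,0,0],[0.4,-0.06,0,0],[0.4,-0.06,0,0],[0.4,-0.06,0,0],[0.4,-0.06,0,0],[0.4,-0.06,0,0],[0.4,-0.06,0,0],[0.4,-0.06,0,0],[0.4,-0.06,0,0],[0.4,-0.06,0,0]]' 1; python3 - <<'E'
from h import *
T=save('w_top','top');P=save('w_scene','scene')
for n,q in(('top',T),('scene',P)):
  for t in ['carton1_c','carton1_window','tall_jar_c','short_jar_c','mat']: print(n,t,[(round(d['p'],2),np.round(d['point'],4).tolist()) for d in manip.spot_point(t,q)])
f=cv2.imread('pics/w_scene.png');cv2.imwrite('pics/w_crop.png',cv2.resize(f[80:220,210:400],None,fx=4,fy=4,interpolation=cv2.INTER_CUBIC))
E
```

```text
clock: 69.7
ee_pos: [0.4021, 0.1868, 0.2917]
tool_rot: [0.0, 0.706, 0.709, -0.0]
contact_force: [0.7, 0.7, -0.0]
gripper_width: 0.0927
top carton1_c []
top carton1_window [(0.59, [0.4902, -0.3848, 0.0758])]
top tall_jar_c [(0.94, [0.4553, -0.1085, 0.0474]), (0.71, [0.4581, 0.0501, 0.0292]), (0.18, [0.485, -0.3817, 0.0727])]
top short_jar_c [(0.69, [0.4579, 0.0541, 0.0324])]
top mat [(0.89, [0.447, -0.004, -0.0031])]
scene carton1_c [(0.78, [0.4793, -0.3823, 0.0755]), (0.24, [0.496, -0.2136, 0.081])]
scene carton1_window [(0.91, [0.4915, -0.381, 0.0756])]
scene tall_jar_c [(0.94, [0.4594, -0.1141, 0.0429])]
scene short_jar_c [(0.96, [0.4584, 0.0562, 0.0295]), (0.61, [0.4798, -0.2973, 0.0754])]
scene mat [(0.75, [0.448, -0.0057, -0.0042])]
```

View pics/w_top.png

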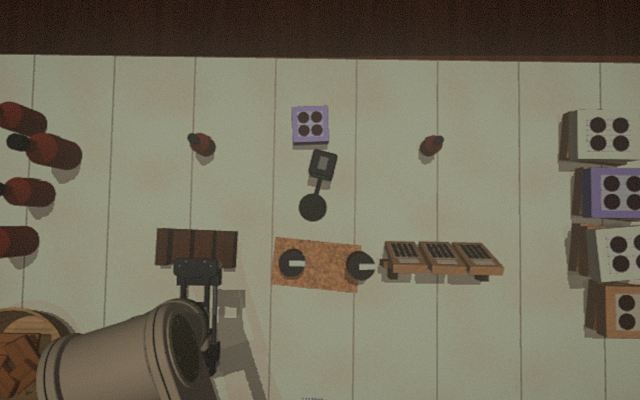

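View pics/w_crop.png

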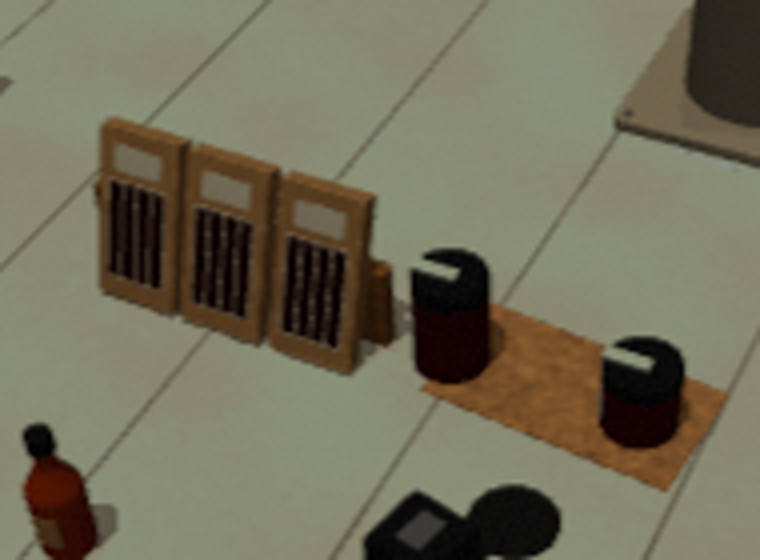

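```bash
python3 go.py .457 -.111 .25 0; python3 -m inch '[[-0.298,0.055,0.04,0],[-0.298,0.055,0.04,0],[-0.298,0.055,0.04,0],[-0.298,0.055,0.04,0],[-0.298,0.055,0.04,0],[-0.298,0.055,0.04,0],[-0.298,0.055,0.04,0],[-0.298,0.055,0.04,0],[-0.298,0.055,0.04,0],[-0.298,0.055,0.04,0]]' 1; python3 go.py .457 -.111 .05 0;python3 -c "
from h import *
P=save('x_wrist','wrist')"
```

```text
shift [-0.2963  0.0545  0.0418] turn -0.0 | clock 70.3 pos [0.4026 0.1853 0.2918] phi -0.0 q6 18.1 F [ 0.  -0.4 -0.5] w 0.0933
clock: 71.3
ee_pos: [0.4578, -0.111, 0.2522]
tool_rot: [0.0, 0.706, 0.708, 0.0]
contact_force: [-0.1, 0.6, 0.0]
gripper_width: 0.0933
shift [-0.     -0.0009  0.2022] turn 0.1 | clock 71.3 pos [ 0.4578 -0.111   0.2522] phi 0.1 q6 -20.0 F [-0.1  0.6  0. ] w 0.0933
```

View pics/x_wrist.png

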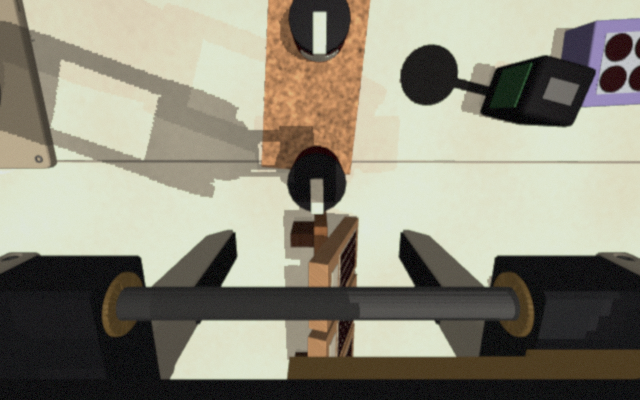

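```bash
python3 - <<'E'
from h import *
P=manip.camera('wrist')
A=ray(P,317,180,.093);B=ray(P,318,213,.093);print(A,B,np.linalg.norm(A-B))
L=ray(P,287,182,.093);Q=ray(P,346,182,.093);print((L+Q)/2)
E
```

```text
[ 0.4578 -0.1069  0.093 ] [ 0.459  -0.1436  0.093 ] 0.03669993685888368
[ 0.4573 -0.1091  0.093 ]
```

```bash
python3 -m inch '[[0.002,0,0.04,0],[0.002,0,0.08,0],[0.002,0,0.11,0],[0.002,0,0.14,0],[0.002,0,0.165,0],[0.002,0,0.185,0],[0.002,0,0.197,0],[0.002,0,0.202,0],[0.002,0,0.202,0],[0.002,0,0.202,0]]' 1 25; python3 -m inch '[[0,0,0,0],[0,0,0,0],[0,0,0,0],[0,0,0,0],[0,0,0,0],[0,0,0,0],[0,0,0,0],[0,0,0,0],[0,0,0,0],[0,0,0,0]]' -1 25; python3 go.py .448 -.05 .1 0
```

```text
clock: 72.4
ee_pos: [0.4585, -0.1105, 0.0509]
tool_rot: [0.001, 0.707, 0.707, 0.0]
contact_force: [0.8, -0.1, -0.3]
gripper_width: 0.0927
clock: 73.4
ee_pos: [0.4576, -0.1104, 0.05]
tool_rot: [0.0, 0.707, 0.707, -0.0]
contact_force: [-3.1, -1.3, 5.3]
gripper_width: 0.0638
shift [ 0.0604 -0.0096 -0.05  ] turn 0.0 | clock 73.4 pos [ 0.4576 -0.1104  0.05  ] phi 0.0 q6 -19.8 F [-3.1 -1.3  5.3] w 0.0638
```

```bash
python3 -m inch '[[0,0,-0.015,0],[0,0,-0.03,0],[0.015,-0.002,-0.03,0],[0.03,-0.005,-0.03,0],[0.045,-0.007,-0.03,0],[0.059,-0.0095,-0.03,0],[0.059,-0.0095,-0.03,0],[0.059,-0.0095,-0.02,0],[0.059,-0.0095,-0.01,0],[0.059,-0.0095,-0.005,0]]' -1 25; python3 -m inch '[[0,0,0.003,0],[0,0,0.005,0],[0,0,0.005,0],[0,0,0.005,0],[0,0,0.005,0],[0,0,0.005,0],[0,0,0.005,0],[0,0,0.005,0],[0,0,0.005,0],[0,0,0.005,0]]' -1 25; python3 -m inch '[[0,0,0,0],[0,0,0,0],[0,0,0,0],[0,0,0,0],[0,0,0,0],[0,0,-0.04,0],[0,0,-0.08,0],[0,0,-0.12,0],[0,0,-0.16,0],[0,0,-0.2,0]]' 1 25; python3 go.py .36 .25 .25 0
```

```text
clock: 74.4
ee_pos: [0.447, -0.0514, 0.0528]
tool_rot: [-0.001, 0.707, 0.707, -0.001]
contact_force: [0.1, 0.8, -2.5]
gripper_width: 0.0636
clock: 75.4
ee_pos: [0.4483, -0.0515, 0.05]
tool_rot: [0.0, 0.707, 0.707, 0.0]
contact_force: [-0.3, -2.5, -0.8]
gripper_width: 0.0638
clock: 76.4
ee_pos: [0.4478, -0.0513, 0.2515]
tool_rot: [0.0, 0.707, 0.707, 0.0]
contact_force: [1.3, 0.2, -0.5]
gripper_width: 0.0931
shift [ 0.3013 -0.0877  0.0015] turn 0.0 | clock 76.4 pos [ 0.4478 -0.0513  0.2515] phi 0.0 q6 -13.1 F [ 1.3  0.2 -0.5] w 0.0931
```

```bash
python3 -m inch '[[0.33,-0.088,-0.05,0],[0.33,-0.088,-0.05,0],[0.33,-0.088,-0.05,0],[0.33,-0.088,-0.05,0],[0.33,-0.088,-0.05,0],[0.33,-0.088,-0.05,0],[0.33,-0.088,-0.05,0],[0.33,-0.088,-0.05,0],[0.33,-0.088,-0.05,0],[0.33,-0.088,-0.05,0]]' 1; python3 - <<'E'
from h import *
T=save('y_top','top');P=save('y_scene','scene')
for n,q in(('top',T),('scene',P)):
  for t in ['tall_jar_c','short_jar_c']: print(n,t,[(round(d['p'],2),np.round(d['point'],4).tolist()) for d in manip.spot_point(t,q)])
f=cv2.imread('pics/y_scene.png');cv2.imwrite('pics/y_crop.png',cv2.resize(f[80:220,210:400],None,fx=4,fy=4,interpolation=cv2.INTER_CUBIC))
f=cv2.imread('pics/y_top.png');cv2.imwrite('pics/y_crop2.png',cv2.resize(f[220:310,265:515],None,fx=3.2,fy=3.2,interpolation=cv2.INTER_CUBIC))
to(.36,.25,.3,0)
# tilt models in scene: front-face top edge corners for tilt angles of carton at y=-.2145
for th in (10,15,18,20,25):
    t=np.radians(th); d=.08*np.tan(t); xb=.469+d
    for y in (-.2145,-.2994,-.3855):
        b=[xb+.02*np.cos(t),y,.02*np.sin(t)]; tp=[b[0]-.15*np.sin(t),y,b[2]+.15*np.cos(t)]
        print(th,y,'scene b',pix(P,b),'t',pix(P,tp),'top b',pix(T,b),'t',pix(T,tp))
E
```

```text
clock: 77.4
ee_pos: [0.3601, 0.2779, 0.2995]
tool_rot: [0.0, 0.707, 0.707, -0.0]
contact_force: [0.6, -0.2, -0.3]
gripper_width: 0.0929
top tall_jar_c [(0.59, [0.4468, -0.0472, 0.0489]), (0.53, [0.4798, -0.2133, 0.0729]), (0.28, [0.7521, -0.2865, -0.0013])]
top short_jar_c [(0.89, [0.4594, 0.0545, 0.0302]), (0.73, [0.451, -0.0819, 0.0445]), (0.49, [0.5976, 0.005, 0.0001])]
scene tall_jar_c [(0.81, [0.4502, -0.0561, 0.0458])]
scene short_jar_c [(0.68, [0.4593, 0.0565, 0.037]), (0.24, [0.7487, 0.2844, -0.0027])]
shift [-0.0278 -0.0003 -0.0003] turn -0.1 | clock 77.7 pos [0.3604 0.2778 0.2997] phi -0.1 q6 31.3 F [-0.8 -0.4 -0.5] w 0.0929
10 -0.2145 scene b [287.5503 168.4371] t [287.764  128.3926] top b [398.7341 245.6069] t [409.9049 260.8894]
10 -0.2994 scene b [265.5178 161.1003] t [264.0188 121.297 ] top b [432.3255 246.1263] t [448.5157 261.4924]
10 -0.3855 scene b [244.003  153.9359] t [240.8995 114.3885] top b [466.4154 246.6534] t [487.7033 262.1044]
15 -0.2145 scene b [286.4895 169.4016] t [288.707 127.6  ] top b [398.8636 242.8788] t [409.794  263.5048]
15 -0.2994 scene b [264
[... 475 characters left out ...]
op b [466.7463 242.2488] t [487.3333 266.1621]
20 -0.2145 scene b [285.3904 170.4225] t [289.594  127.2007] top b [398.9913 240.0624] t [409.5852 265.8381]
20 -0.2994 scene b [263.2165 162.9874] t [265.9874 120.1814] top b [432.6594 240.5812] t [448.0879 266.4414]
20 -0.3855 scene b [241.5703 155.7293] t [242.996  113.3451] top b [466.8271 241.1076] t [487.1657 267.0537]
25 -0.2145 scene b [284.2292 171.5342] t [290.385  127.2327] top b [399.1166 237.095 ] t [409.2819 267.7691]
25 -0.2994 scene b [261.9815 164.0458] t [266.8622 120.2424] top b [432.8203 237.6132] t [447.6637 268.3712]
25 -0.3855 scene b [240.2668 156.7369] t [243.9486 113.4331] top b [467.0242 238.1391] t [486.6187 268.9823]
```

View pics/y_crop.png

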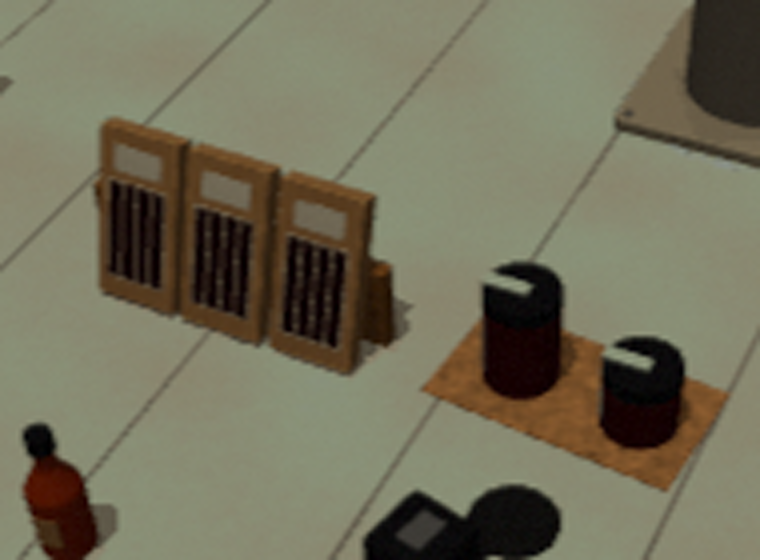

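View pics/y_crop2.png

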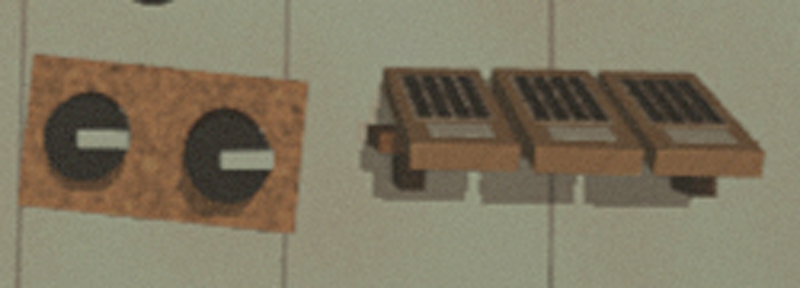

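```bash
python3 -c "
from h import *
print(manip.hand_in())"
```

```text
the job is handed in; nothing more can be done
None
```

The job is done and handed in at about 78 s on the robot's clock; the hand-in reports no verdict.

- **Jars:** I set the taller jar on the reading spot first, then the shorter one. Each stood with its label facing the scanner, released for more than 1 s, before going to the cork mat. The taller jar's label was measured at -12.5°, against about -13.5° for the scanner. The shorter jar's label I only judged by eye on the spot, from its measured start angle and the turn I made.
- **Knocked jar:** After the cartons were up, the tall jar had moved about 5 cm and overhung the mat's edge. I picked it up and put it back; I did not scan it again. In the last pictures both jars stand upright, fully on the mat.
- **Cartons:** The rack held three cartons. All three now lean side by side on the customer side of the backrest, windows facing out. The last top view fits a tilt of about 18°, with gaps of about 10 mm.
- **Bystanders:** The robot did not go near the bottles or the gift box, and they show unmoved in the last overall view. The arm ended well clear of everything.
- **Disagreement:** The network's top-view estimate put the tall jar about 9 mm from its scene-view estimate (y -0.047 against -0.056), and it also gave some low-value false hits. The gripper's release pose was y -0.0515, and the pictures show the jar clearly inside the mat.

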